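# Drying crib of crossed slats with round-bottomed pots in rings

### The arm

A 6-joint arm with a two-finger parallel gripper is mounted at the origin on the work surface; the furniture and walls round the work are solid. World frame = base frame: x ahead of the robot, y to its left, z up, the work surface at z = 0. Lengths are in m, angles in rad, forces in N, time in s.
With the tool pointing down it reaches from about 0.375 to 0.75 m from the base axis. Payload 9 kg.
Tool frame: the origin (TCP) lies midway between the tips of the shut fingers; the grasp point (between the pads) lies 19 mm behind it; x points along the fingers, z is the direction in which the jaws open and shut, and the axes are right-handed (so a half turn about x gives the same grasp; the last joint's range is limited). The gripper opens to 85 mm and grips with 20 to 120 N. Pads are 22 mm wide; open, the fingers measure 114 mm over their backs; the gripper's body (76 mm by 85 mm) begins 54 mm behind the grasp point. The pads swing forward as they close: fully open they stand 13 mm farther back than shut.
Start: joints at [0.947, 0.104, 0.097, 1.564, 0, 1.353], TCP at [0.237, 0.551, 0.231] pointing down, gripper open.
Joint ranges: [-2.99, 2.99], [-0.84, 1.86], [-1.1, 1.16], [-1.84, 2.11], [-1.51, 1.56], [-3.14, 3.14]. Speed limits (rad/s): [2.22, 2.22, 2.57, 3.14, 3.14, 3.14].

### API

Orientations are given as a 3x3 rotation matrix whose columns are the frame's x, y, z axes.
In Python, from plant import arm gives the robot as it stands.
- The arm moves only by the tool jog_arm, never from a script. Its arguments are lists of equal length, an entry for each row: "translation": the shift along the tool's x, y, z in mm, a list of three; "roll": the turn about the tool's x in rad; "jaw": the closure, from -1 (fully open) to 1 (shut). A call has 1 to 5 rows; each row is the pose to reach, as a shift and turn from the pose commanded when the call began, along the tool's axes at that moment; what a row does not reach only later rows make up. A row lasts 1/8 s, in which the tool goes at most 62.5 mm and 10.7 degrees, less where a joint would pass 70% of its speed; a pose out of reach is approached as far as the arm can. A call with a gripper value outside its range is refused whole. The fingers move at their own pace and stop on an object; "grip_force" is the grip in N (left out, the last holds). Time passes only in rows, so rows that repeat a pose let the fingers close. It gives the time, the measured TCP pose, the force and the opening at its end, in the units of the state.
- arm.get_state(): the state, without advancing time (a new reading comes with each control period).
- arm.read_camera(name): name is "scene" or "top" or "wrist"; returns a dict with "img" (420x560x3 uint8, blue, green, red), "fx", "fy", "cx", "cy" (pixels), "extrinsics" (4x4, takes a point from world to camera coordinates); the wrist camera has in their place "T_tool_cam" (4x4, takes a point from camera to tool coordinates, whose origin is the TCP and whose axes are the tool frame's). Camera axes: x right, y up, looking along -z (the intrinsics and any distortion apply to the point x, -y, -z); pixel columns grow to the right and rows downward; lengths in m; the calibration is good to about 2 mm. A picture is of the moment at which its call begins: read the wrist's pose just before it. There is no depth.
- arm.job_done(): hands the job in, once; it reports no verdict.
Trained networks look in a picture, given as the dict that the camera call returned (one of the last four; its "shot" number tells which), for a name from the list of things; names that differ only in an ending like _2 or _b are one class to them, and where a whole thing is asked for, a point or a joint stands for the part that bears it (a point fixed in the world has none). Each returns a list of dicts, best first, with "conf" (0 to 1); they miss things now and then, are a little off and sometimes report something else, mostly with a low value. They report only what shows in the picture. A call takes as long as a camera call. They do not tell look-alikes from the thing itself.
- arm.trace(picture, label): "region" (420x560 bool, what is visible of it) and "centre" ([column, row] in pixels, amid what is visible of it).
The state is a dict: "time_s": time; "joint_pos": joint angles; "joint_vel": joint speeds; "joint_torque": joint torques, N m; "ee_pos": TCP position; "tcp_rot": TCP orientation; "wrist_force": force on the tool from outside, world axes, zero at the start; "wrist_torque": the same for the moment, N m; "grip_width": finger opening in m.
Only numpy, scipy, OpenCV 4.12 (cv2) and the standard library are available. Lean on these libraries where they do the work, as an engineer would, in place of code of your own. Each camera call takes 0.05 s, during which the arm holds its last target.

### The job

Build an airy drying crib on the low two-bearer frame: lay the two short slats square across the bearers, one near each end, then lay the two long slats across the short ones, along the bearers, side by side over the middle with a gap of about one slat's width between them. For each round-bottomed pot on the table stand a wooden ring stand on the two long slats, over the gap, and set the pot upright in it so that it sits level and centred; a spare stand may be left.

Things in the scene. Friction and masses are not known exactly. Their poses are not given: they have to be found in the camera images.
- frame: Low wooden frame fixed to the table. Two bearers along its y, 220 mm long, 20 wide, tops 16 mm up, at x = -45 and +45 mm; two 4 mm thick feet join them at y = -98 and +98. Origin: centre, at table height; z up. Short slats belong at about y = +80 and -80, along x; long ones on them at about x = +28 and -28, along y; rings on top at x = 0, y about +50 and -50.
- short_1_mid (a point): Wooden slat, lying flat; this point is its very centre (half-way up), its y axis runs along its length, x across its width, z up. One of the two short, thicker slats: 29 mm wide, 150 mm long, 10 mm thick.
- short_2_mid (a point): Wooden slat, lying flat; this point is its very centre (half-way up), its y axis runs along its length, x across its width, z up. One of the two short, thicker slats: 29 mm wide, 150 mm long, 10 mm thick.
- long_1_mid (a point): Wooden slat, lying flat; this point is its very centre (half-way up), its y axis runs along its length, x across its width, z up. One of the two long, thin slats: 27 mm wide, 235 mm long, 7 mm thick.
- long_2_mid (a point): Wooden slat, lying flat; this point is its very centre (half-way up), its y axis runs along its length, x across its width, z up. One of the two long, thin slats: 27 mm wide, 235 mm long, 7 mm thick.
- ring_1_mid (a point): Turned wooden ring stand, 54 mm outside and 42 mm inside diameter, 22 mm high, with a 5 mm floor; stands upright, open side up. Point on its axis, half-way up (11 mm above its underside). A pot set in it rests on its upper edge, the pot's point then about 24.5 mm above the ring's point.
- ring_2_mid (a point): Turned wooden ring stand, 54 mm outside and 42 mm inside diameter, 22 mm high, with a 5 mm floor; stands upright, open side up. Point on its axis, half-way up (11 mm above its underside). A pot set in it rests on its upper edge, the pot's point then about 24.5 mm above the ring's point.
- pot_1_mid (a point): Open terracotta pot, 56 mm outside diameter, 46 mm high, about 120 g; bottom a half ball of 28 mm radius, wall upright above that (6 mm thick, hollow from 18 mm up). Low in weight: on a flat surface it rocks and comes back nearly upright. May be absent. Point on its axis, 23 mm above its lowest point; z is its axis, upwards.
- pot_2_mid (a point): Open terracotta pot, 56 mm outside diameter, 46 mm high, about 120 g; bottom a half ball of 28 mm radius, wall upright above that (6 mm thick, hollow from 18 mm up). Low in weight: on a flat surface it rocks and comes back nearly upright. May be absent. Point on its axis, 23 mm above its lowest point; z is its axis, upwards.
- pot_1: The same pot as pot_1_mid; origin at its lowest point.
- pot_2: The same pot as pot_2_mid; origin at its lowest point.
- panel: Grey laminate panel fixed to the table, 250 x 270 mm and 9 mm thick, on which the four slats lie side by side at the start. Origin: centre of its underside.
Things that resemble listed ones, but are neither listed nor needed, are in the scene too. Leave any red look-alike of the part that bears short_1_mid alone.

How it is judged:
At the end, for the whole second after the job is handed in: Short slats lie square (0.2 rad) on the bearers, 55-105 mm each side of the middle; long slats lie on them along the bearers (0.15 rad), 17-43 mm each side of the middle line; each pot is at rest in a ring stand level on both long slats, within 6 mm of its axis, tilted under 0.12 rad ((((x of short_1_mid in the frame of frame between -0.02 and 0.02 m and y of short_1_mid in the frame of frame between 0.055 and 0.105 m and z of short_1_mid in the frame of frame between 0.018 and 0.025 m and angle between the y axis of short_1_mid and the x axis of frame, either way round below 0.2 rad) and (x of short_2_mid in the frame of frame between -0.02 and 0.02 m and y of short_2_mid in the frame of frame between -0.105 and -0.055 m and z of short_2_mid in the frame of frame between 0.018 and 0.025 m and angle between the y axis of short_2_mid and the x axis of frame, either way round below 0.2 rad)) or ((x of short_1_mid in the frame of frame between -0.02 and 0.02 m and y of short_1_mid in the frame of frame between -0.105 and -0.055 m and z of short_1_mid in the frame of frame between 0.018 and 0.025 m and angle between the y axis of short_1_mid and the x axis of frame, either way round below 0.2 rad) and (x of short_2_mid in the frame of frame between -0.02 and 0.02 m and y of short_2_mid in the frame of frame between 0.055 and 0.105 m and z of short_2_mid in the frame of frame between 0.018 and 0.025 m and angle between the y axis of short_2_mid and the x axis of frame, either way round below 0.2 rad))) and (((x of long_1_mid in the frame of frame between 0.017 and 0.043 m and y of long_1_mid in the frame of frame between -0.025 and 0.025 m and z of long_1_mid in the frame of frame between 0.0265 and 0.0325 m and angle between the y axis of long_1_mid and the y axis of frame, either way round below 0.15 rad) and (x of long_2_mid in the frame of frame between -0.043 and -0.017 m and y of long_2_mid in the frame of frame between -0.025 and 0.025 m and z of long_2_mid in the frame of frame between 0.0265 and 0.0325 m and angle between the y axis of long_2_mid and the y axis of frame, either way round below 0.15 rad)) or ((x of long_1_mid in the frame of frame between -0.043 and -0.017 m and y of long_1_mid in the frame of frame between -0.025 and 0.025 m and z of long_1_mid in the frame of frame between 0.0265 and 0.0325 m and angle between the y axis of long_1_mid and the y axis of frame, either way round below 0.15 rad) and (x of long_2_mid in the frame of frame between 0.017 and 0.043 m and y of long_2_mid in the frame of frame between -0.025 and 0.025 m and z of long_2_mid in the frame of frame between 0.0265 and 0.0325 m and angle between the y axis of long_2_mid and the y axis of frame, either way round below 0.15 rad))) and ((x of ring_1_mid in the frame of frame between -0.013 and 0.013 m and y of ring_1_mid in the frame of frame between -0.095 and 0.095 m and z of ring_1_mid in the frame of frame between 0.0405 and 0.0475 m and angle between ring_1_mid's own z axis and vertical below 0.08 rad and horizontal distance between pot_1_mid and ring_1_mid below 0.006 m and z of pot_1_mid in the frame of ring_1_mid between 0.0205 and 0.0285 m) or (x of ring_2_mid in the frame of frame between -0.013 and 0.013 m and y of ring_2_mid in the frame of frame between -0.095 and 0.095 m and z of ring_2_mid in the frame of frame between 0.0405 and 0.0475 m and angle between ring_2_mid's own z axis and vertical below 0.08 rad and horizontal distance between pot_1_mid and ring_2_mid below 0.006 m and z of pot_1_mid in the frame of ring_2_mid between 0.0205 and 0.0285 m)) and angle between each of pot_1_mid, pot_2_mid's own z axis and vertical below 0.12 rad and linear speed of each of pot_1, pot_2 below 0.02 m/s and ((x of ring_1_mid in the frame of frame between -0.013 and 0.013 m and y of ring_1_mid in the frame of frame between -0.095 and 0.095 m and z of ring_1_mid in the frame of frame between 0.0405 and 0.0475 m and angle between ring_1_mid's own z axis and vertical below 0.08 rad and horizontal distance between pot_2_mid and ring_1_mid below 0.006 m and z of pot_2_mid in the frame of ring_1_mid between 0.0205 and 0.0285 m) or (x of ring_2_mid in the frame of frame between -0.013 and 0.013 m and y of ring_2_mid in the frame of frame between -0.095 and 0.095 m and z of ring_2_mid in the frame of frame between 0.0405 and 0.0475 m and angle between ring_2_mid's own z axis and vertical below 0.08 rad and horizontal distance between pot_2_mid and ring_2_mid below 0.006 m and z of pot_2_mid in the frame of ring_2_mid between 0.0205 and 0.0285 m))); the robot touches nothing.
Of pot_1, pot_2 only 1 to 2 are there at a start; the rules pass over those that are not, and their reading is None.
At some moment in a run one of ring_1, ring_2 may be knocked a few centimetres aside while the robot is not near it.
Once in a run the grip may slacken for a moment while it holds something.
It also fails if it takes over 210 s, if anything falls off the work surface, if the arm or the gripper's body presses on something with over 40 N, if the wrist force passes 120 N, or if a joint passes its speed limit or range.

## Working session

There is one attempt and no reset: what is moved stays moved. The work goes in short steps, Python scripts to look and compute and a tool call to move; the robot and the scene stay as the last step left them, time stands still between calls to the robot, and variables do not carry over. Pictures are saved under pics/ and viewed, and the job is handed in when it is done.

Besides the shell and the picture viewer there is one more tool, called after "Emit:" by a JSON object that holds its "fn" and its "kwargs", one argument or row to a line. jog_arm: Moves the arm, as the interface text tells. Its arguments: {"type":"object","properties":{"translation":{"type":"array"},"roll":{"type":"array"},"jaw":{"type":"array"},"grip_force":{"type":"number"}},"required":["translation","roll","jaw"]}

```bash
ls; mkdir -p pics; cat > h.py <<'E'
import numpy as np, cv2
from plant import arm
np.set_printoptions(precision=4,suppress=True)
def snap(name,fn=None):
    st=arm.get_state(); p=arm.read_camera(name)
    if fn: cv2.imwrite('pics/'+fn,p['img'])
    return st,p
def pose(st):
    T=np.eye(4);T[:3,:3]=np.array(st['tcp_rot']);T[:3,3]=st['ee_pos'];return T
def cam2world(st,p):
    if 'extrinsics' in p: return np.linalg.inv(np.array(p['extrinsics']))
    return pose(st)@np.array(p['T_tool_cam'])
def pix2w(st,p,uv,z):
    T=cam2world(st,p); uv=np.atleast_2d(uv).astype(float)
    K=np.array([[p['fx'],0,p['cx']],[0,p['fy'],p['cy']],[0,0,1]])
    d=np.array(p.get('dist',p.get('distortion',np.zeros(5))),float)
    n=cv2.undistortPoints(uv.reshape(-1,1,2),K,d).reshape(-1,2)
    r=np.c_[n[:,0],-n[:,1],-np.ones(len(n))]@T[:3,:3].T
    o=T[:3,3]; s=(z-o[2])/r[:,2]
    return o+r*s[:,None]
E
python3 - <<'E'
from h import *
for n in ['scene','top','wrist']:
    st,p=snap(n,n+'0.png'); print(n,[k for k in p],{k:p[k] for k in p if k!='img'})
print(st)
E
```

```text
pics
scene ['img', 'fx', 'fy', 'cx', 'cy', 'extrinsics', 'shot'] {'fx': 491.0062645405608, 'fy': 491.0062645405608, 'cx': 272.7701800079144, 'cy': 203.8038199845454, 'extrinsics': array([[-0.6133, -0.7897, -0.0145,  0.1951],
       [ 0.3737, -0.3064,  0.8755, -0.1625],
       [-0.6958,  0.5315,  0.4831, -1.339 ],
       [ 0.    ,  0.    ,  0.    ,  1.    ]]), 'shot': 1}
top ['img', 'fx', 'fy', 'cx', 'cy', 'extrinsics', 'shot'] {'fx': 408.6985832038497, 'fy': 408.6985832038497, 'cx': 282.0168251320636, 'cy': 207.94474420659333, 'extrinsics': array([[-0.0204, -0.9998,  0.0033,  0.0236],
       [ 0.9991, -0.0202,  0.0374, -0.3056],
       [-0.0373,  0.004 ,  0.9993, -1.0833],
       [ 0.    ,  0.    ,  0.    ,  1.    ]]), 'shot': 2}
wrist ['img', 'fx', 'fy', 'cx', 'cy', 'T_tool_cam', 'shot'] {'fx': 348.5805692195612, 'fy': 348.5805692195612, 'cx': 282.2232271065433, 'cy': 215.5175506768753, 'T_tool_cam': array([[-0.    ,  0.2741, -0.9617, -0.141 ],
       [-0.0001,  0.9617,  0.2741,  0.0703],
       [ 1.    ,  0.0001, -0.    , -0.    ],
       [ 0.    ,  0.    ,  0.    ,  1.    ]]), 'shot': 3}
{'time_s': 0.1, 'joint_pos': array([ 0.9473,  0.1047,  0.0966,  1.5639, -0.    ,  1.3531]), 'joint_vel': array([-0.0009, -0.0021,  0.0035,  0.0004, -0.0011, -0.002 ]), 'joint_torque': array([  0.0057, -55.8208,  50.4721,   0.0129,  -0.0003,   0.    ]), 'ee_pos': array([0.2367, 0.551 , 0.2306]), 'tcp_rot': array([[-0.0007, -0.9188,  0.3947],
       [-0.001 ,  0.3947,  0.9188],
       [-1.    ,  0.0002, -0.0012]]), 'wrist_force': array([-0.7204,  0.188 ,  0.4779]), 'wrist_torque': array([-0.0079,  0.0098, -0.01  ]), 'grip_width': 0.08523245390018445}
```

View pics/top0.png

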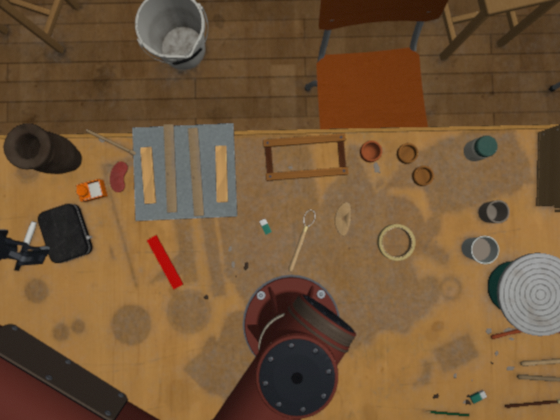

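View pics/scene0.png

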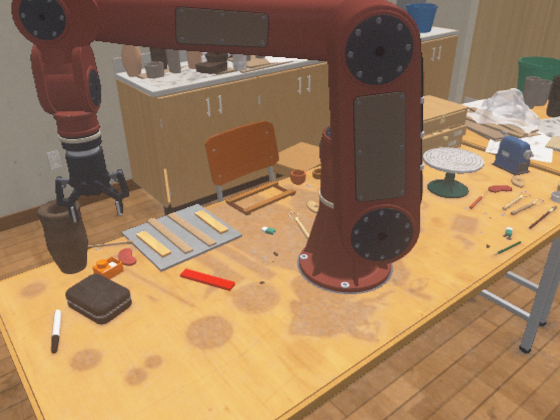

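View pics/wrist0.png

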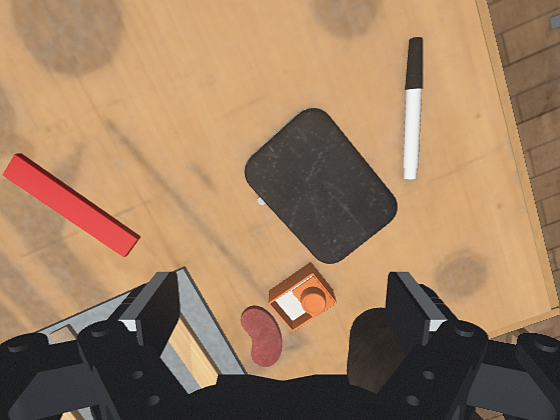

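The top view shows the panel at about (185,172). It holds two yellow slats at (148,175) and (221,173) and two brown slats at (170,168) and (196,171). The frame is at (305,158), one pot at (371,152), and the rings are at (407,154) and (422,176). The red look-alike is at (165,262).

```bash
cat > m1.py <<'E'
from h import *
st,p=snap('top')
im=p['img'].copy()
def loc(lbl,z):
    for d in arm.trace(p,lbl):
        r=d['region'].astype(np.uint8)
        ys,xs=np.nonzero(r)
        c=pix2w(st,p,d['centre'],z)[0]
        pts=pix2w(st,p,np.c_[xs,ys],z)
        (cx,cy),(w,h),a=cv2.minAreaRect((pts[:,:2]*1000).astype(np.float32))
        if w>h: w,h=h,w; a+=90
        print(lbl,round(d['conf'],2),d['centre'],'c',c[:2],'rect',np.round([cx,cy,w,h],1),'n',len(xs), 'longdir deg', round(a+90,1))
        cs,_=cv2.findContours(r,0,2); cv2.drawContours(im,cs,-1,(0,255,0),1)
loc('frame',.016);loc('short_1_mid',.019);loc('long_1_mid',.016);loc('ring_1_mid',.022);loc('pot_1',.046);loc('panel',.009)
cv2.imwrite('pics/top1.png',im[100:300,100:500].repeat(2,0).repeat(2,1))
E
python3 m1.py
```

```text
short_1_mid 0.88 [163.6, 260.6] c [0.1739 0.33  ] rect [172.4 326.6  31.6 146.7] n 648 longdir deg 207.3
short_1_mid 0.66 [148.0, 178.0] c [0.3917 0.369 ] rect [400.6 368.3  30.9 149. ] n 657 longdir deg 183.9
long_1_mid 0.81 [169.7, 166.6] c [0.4211 0.3124] rect [420.4 310.7  26.9 229.8] n 835 longdir deg 181.7
ring_1_mid 0.91 [423.1, 173.9] c [ 0.3877 -0.3562] rect [ 385.1 -353.    50.3   60.5] n 369 longdir deg 122.4
pot_1 0.79 [371.1, 152.0] c [ 0.4443 -0.2153] rect [ 448.3 -213.9   51.1   58.9] n 386 longdir deg 133.7
panel 0.84 [183.5, 169.7] c [0.4131 0.2776] rect [409.4 275.8 250.  273.1] n 6431 longdir deg 91.4
```

```bash
python3 m1.py
```

```text
frame 0.92 [305.1, 145.0] c [ 0.4716 -0.0473] rect [442.6 -47.7 113.5 218.7] n 1704 longdir deg 93.6
frame 0.49 [368.2, 149.3] c [ 0.4568 -0.2146] rect [ 453.5 -221.9   56.1   58.6] n 404 longdir deg 268.9
short_1_mid 0.85 [164.0, 260.9] c [0.1731 0.329 ] rect [171.5 326.4  30.5 145.6] n 606 longdir deg 208.5
short_1_mid 0.72 [149.7, 175.5] c [0.3982 0.3645] rect [401.3 369.2  34.9 151.8] n 688 longdir deg 183.0
long_1_mid 0.79 [169.9, 164.5] c [0.4267 0.3118] rect [419.  310.6  27.  232.6] n 888 longdir deg 181.7
ring_1_mid 0.86 [422.2, 174.0] c [ 0.3874 -0.3538] rect [ 386.1 -355.9   50.3   58.2] n 354 longdir deg 268.9
pot_1 0.81 [367.8, 154.6] c [ 0.4377 -0.2066] rect [ 449.5 -215.2   56.8   57.3] n 416 longdir deg 178.4
pot_1 0.69 [304.2, 144.4] c [ 0.4675 -0.0431] rect [436.9 -46.5 107.7 212.4] n 1605 longdir deg 93.1
panel 0.97 [186.5, 172.3] c [0.406  0.2697] rect [410.  275.  255.  275.2] n 6871 longdir deg 91.2
```

View pics/top1.png

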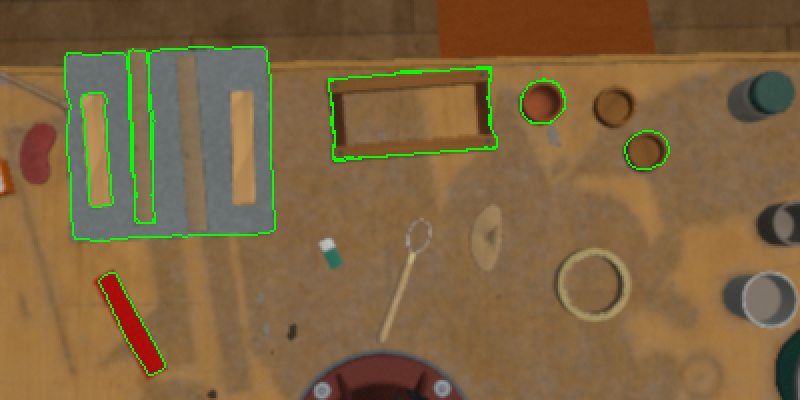

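```bash
cat >> h.py <<'E'
def go(x,y,z,ang=None):
    """ang: world angle deg of tool z (mod 180)"""
    st=arm.get_state();T=pose(st)
    d=T[:3,:3].T@(np.array([x,y,z])-T[:3,3])*1000
    a=np.degrees(np.arctan2(T[1,2],T[0,2])); roll=0
    if ang is not None:
        da=(ang-a+90)%180-90; roll=-np.radians(da)
    print('t=%.1f'%st['time_s'],'shift',np.round(d,1),'roll %.3f'%roll,'| now',np.round(T[:3,3],4),'ang %.1f'%a,'w %.4f'%st['grip_width'],'F',np.round(st['wrist_force'],1),'j6 %.2f'%st['joint_pos'][5])
E
python3 -c "
from h import *
go(.39,.275,.24,92)"
```

```text
t=0.8 shift [  -8.7 -249.8 -193.4] roll -0.441 | now [0.2369 0.5513 0.2314] ang 66.7 w 0.0857 F [-0.2 -0.1  0.1] j6 1.35
```

Emit:
{"fn": "jog_arm", "kwargs": {
  "translation": [
    [-9, -250, -193],
    [-9, -250, -193],
    [-9, -250, -193],
    [-9, -250, -193],
    [-9, -250, -193]
  ],
  "roll": [-0.44, -0.44, -0.44, -0.44, -0.44],
  "jaw": [-0.1, -0.1, -0.1, -0.1, -0.1],
  "grip_force": 40
}}

```text
time_s: 1.48
ee_pos: [0.3855, 0.2837, 0.2403]
tcp_rot: [[0.001, -0.999, -0.035], [0.0, -0.035, 0.999], [-1.0, -0.001, 0.0]]
wrist_force: [1.0, 0.0, -0.2]
grip_width: 0.047
```

Emit:
{"fn": "jog_arm", "kwargs": {
  "translation": [
    [0, 0, 0],
    [0, 0, 0],
    [0, 0, 0]
  ],
  "roll": [0, 0, 0],
  "jaw": [-0.1, -0.1, -0.1]
}}

```text
time_s: 1.85
ee_pos: [0.3842, 0.2863, 0.24]
tcp_rot: [[-0.0, -0.999, -0.036], [0.0, -0.036, 0.999], [-1.0, 0.0, 0.0]]
wrist_force: [0.4, 0.5, -0.5]
grip_width: 0.0468
```

```bash
cat > w1.py <<'E'
from h import *
import sys
# usage: w1.py outname label:z ...
st,p=snap('wrist'); im=p['img'].copy()
for a in sys.argv[2:]:
    lbl,z=a.split(':');z=float(z)
    for d in arm.trace(p,lbl):
        r=d['region'].astype(np.uint8); ys,xs=np.nonzero(r)
        pts=pix2w(st,p,np.c_[xs,ys],z)
        (cx,cy),(w,h),an=cv2.minAreaRect((pts[:,:2]*1000).astype(np.float32))
        m=pts[:,:2].mean(0); ev,V=np.linalg.eigh(np.cov(pts[:,:2].T)); an2=np.degrees(np.arctan2(V[1,1],V[0,1]))%180
        print(lbl,round(d['conf'],2),d['centre'],'mean',m*1000,'rect',np.round([cx,cy,w,h],1),'pca ang %.1f'%an2,'len/wid',np.sqrt(12*ev)[::-1]*1000,'touch',xs.min(),xs.max(),ys.min(),ys.max())
        cs,_=cv2.findContours(r,0,2); cv2.drawContours(im,cs,-1,(0,255,0),1)
cv2.imwrite('pics/'+sys.argv[1],im)
go(*st['ee_pos'])
E
python3 w1.py w1.png short_1_mid:.019 long_1_mid:.016 panel:.009
```

```text
short_1_mid 0.71 [359.3, 195.2] mean [394.1637 370.6588] rect [399.4 370.9 151.   31.8] pca ang 4.5 len/wid [147.0141  30.9133] touch 345 377 130 267
short_1_mid 0.56 [358.9, 18.9] mean [223.5419 355.2763] rect [220.6 354.9  40.9  29.2] pca ang 52.4 len/wid [36.9591 27.0349] touch 339 384 0 42
long_1_mid 0.65 [307.4, 205.5] mean [407.2472 313.3301] rect [417.1 313.7 231.8  26.2] pca ang 1.7 len/wid [231.8226  25.7252] touch 293 321 104 310
panel 0.81 [276.0, 173.0] mean [383.2868 276.1472] rect [407.9 277.8 250.4 269.4] pca ang 103.3 len/wid [276.8508 244.3049] touch 140 407 82 306
panel 0.23 [68.0, 223.5] mean [437.9909  28.3373] rect [437.4  13.6 113.1 107.1] pca ang 168.7 len/wid [144.0507  98.7499] touch 0 91 171 269
t=2.0 shift [-0.1  0.1  0.2] roll 0.000 | now [0.3843 0.2861 0.24  ] ang 92.1 w 0.0470 F [ 0.2 -0.5  0.3] j6 0.33
```

View pics/w1.png

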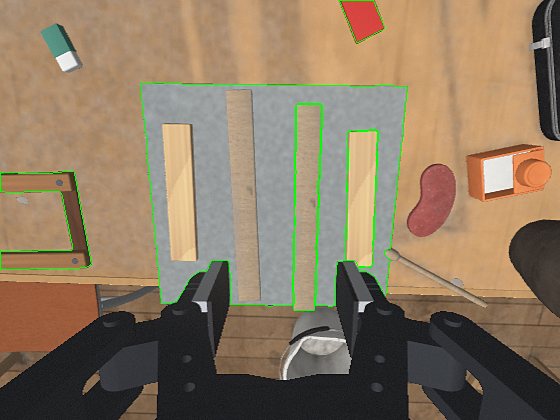

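The wrist view shows the left short slat spanning rows 124–262 at columns 163–197. The left long slat spans rows 91–300 at columns 226–260. The right-hand pair is outlined correctly. The other short detection, at (360,19), is the red look-alike, which I'll leave alone.

```bash
python3 - <<'E'
from h import *
st=arm.get_state(); p=arm.read_camera('wrist')
for n,z,c in [('sL',.019,[(163,125),(190,123),(197,261),(170,262)]),('lL',.016,[(226,92),(250,90),(260,299),(236,301)]),('sR',.019,[(349,131),(377,130),(373,267),(345,267)]),('lR',.016,[(296,104),(321,104),(314,309),(292,309)]),('frame edge',.016,[(72,172),(90,267)])]:
    q=pix2w(st,p,c,z)[:,:2]*1000; print(n,q.mean(0),q.tolist())
    if len(q)==4:
        e=(q[2]+q[3]-q[0]-q[1])/2; print('  ang',np.degrees(np.arctan2(e[1],e[0])),np.linalg.norm(e))
go(.400,.369,.10,94)
E
```

```text
sL [400.0515 178.4566] [[326.8617086883079, 164.44989617714785], [323.94030191957626, 191.64858815290648], [473.5511643203326, 194.02495086713407], [475.8527276752114, 163.7029391344543]]
  ang 0.31264753273281637 149.30316350557723
lL [406.8832 245.3659] [[293.0528720527507, 227.5435242855779], [290.3358819186232, 251.24146645411395], [520.2619760650695, 265.3513512749729], [523.882110735399, 237.32720072145673]]
  ang 2.9685495324983067 230.6872227714287
sR [399.662  371.0998] [[326.0051934398696, 351.84584527218016], [324.0123711266231, 379.9984203592755], [473.74894744642467, 392.0470466675824], [474.8814033683834, 360.50771196499244]]
  ang 3.9674345199665177 149.66505990989637
lR [416.5073 312.9787] [[301.8659520447789, 297.2478735964902], [300.97111291506843, 322.1756087880147], [531.1308117023964, 329.20301197560116], [532.0613844984028, 303.2881369580204]]
  ang 1.6259645845012554 230.270281826006
frame edge [432.4905  68.3065] [[378.36789586949294, 65.08905743574084], [486.6131290531397, 71.52387871498672]]
t=2.1 shift [139.9 -18.6  82.4] roll -0.034 | now [0.3844 0.286  0.2399] ang 92.0 w 0.0470 F [ 0.5  0.1 -0.6] j6 0.33
```

Emit:
{"fn": "jog_arm", "kwargs": {
  "translation": [
    [0, -20, -312],
    [0, -20, -330],
    [0, -20, -330],
    [0, -20, -330],
    [0, -20, -330]
  ],
  "roll": [0, 0, 0, 0, 0],
  "jaw": [-0.1, -0.1, -0.1, -0.1, -0.1]
}}

```text
time_s: 2.72
ee_pos: [0.4143, -0.0274, 0.2402]
tcp_rot: [[0.001, -0.999, -0.035], [-0.0, -0.035, 0.999], [-1.0, -0.001, -0.0]]
wrist_force: [1.9, 0.7, -0.1]
grip_width: 0.047
```

Emit:
{"fn": "jog_arm", "kwargs": {
  "translation": [
    [0, 0, 0],
    [0, 0, 0],
    [0, 0, 0]
  ],
  "roll": [0, 0, 0],
  "jaw": [-0.1, -0.1, -0.1]
}}

```text
time_s: 3.1
ee_pos: [0.4144, -0.0244, 0.2401]
tcp_rot: [[0.0, -0.999, -0.037], [0.0, -0.037, 0.999], [-1.0, -0.0, 0.0]]
wrist_force: [-0.0, -0.7, 0.3]
grip_width: 0.0473
```

```bash
python3 w1.py w2.png frame:.016 ring_1_mid:.022 pot_1:.046
```

```text
frame 0.8 [263.5, 175.9] mean [436.8183 -45.2607] rect [439.5 -45.6 110.4 217.4] pca ang 93.2 len/wid [242.8963 141.4115] touch 157 364 154 255
pot_1 0.57 [98.9, 214.3] mean [ 444.0645 -208.3248] rect [ 443.8 -208.6   54.1   65. ] pca ang 122.1 len/wid [58.1461 46.9478] touch 65 128 186 241
t=3.3 shift [-0.   0.   0.4] roll 0.000 | now [ 0.4144 -0.0248  0.2401] ang 92.1 w 0.0468 F [-0.5 -0.6 -0.2] j6 -0.41
```

View pics/w2.png

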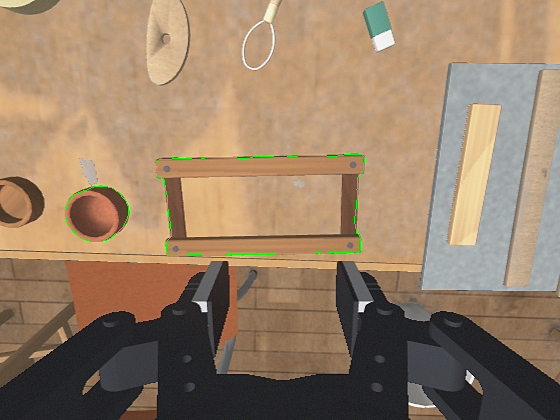

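```bash
python3 -c "
from h import *
go(.400,.1785,.06,90.5)"
```

```text
t=3.3 shift [180.1   7.1 203.6] roll 0.028 | now [ 0.4144 -0.0248  0.2401] ang 92.1 w 0.0468 F [-0.5 -0.6 -0.2] j6 -0.41
```

Emit:
{"fn": "jog_arm", "kwargs": {
  "translation": [
    [60, 7, 62],
    [120, 7, 124],
    [150, 7, 186],
    [165, 7, 204],
    [165, 7, 204]
  ],
  "roll": [0.03, 0.03, 0.03, 0.03, 0.03],
  "jaw": [-0.1, -0.1, -0.1, -0.1, -0.1]
}}

```text
time_s: 3.92
ee_pos: [0.3978, 0.1806, 0.0725]
tcp_rot: [[-0.004, -1.0, -0.009], [-0.0, -0.009, 1.0], [-1.0, 0.004, 0.0]]
wrist_force: [0.0, -0.2, -0.0]
grip_width: 0.0469
```

```bash
python3 -c "
from h import *
go(.400,.1785,.012,90.5)"
```

```text
t=3.9 shift [60.5 -2.4 -2.1] roll 0.000 | now [0.3978 0.1806 0.0725] ang 90.5 w 0.0469 F [ 0.  -0.2 -0. ] j6 0.12
```

Emit:
{"fn": "jog_arm", "kwargs": {
  "translation": [
    [45, -2, -1],
    [60, -2, -1],
    [60, -2, -1],
    [60, -2, -1]
  ],
  "roll": [0, 0, 0, 0],
  "jaw": [-0.1, -0.1, -0.1, -0.1]
}}

```text
time_s: 4.42
ee_pos: [0.4036, 0.1768, 0.0166]
tcp_rot: [[0.002, -1.0, -0.004], [0.0, -0.004, 1.0], [-1.0, -0.002, 0.0]]
wrist_force: [0.7, -0.7, 0.3]
grip_width: 0.0466
```

```bash
python3 w1.py w3.png
```

```text
t=4.5 shift [ 0.1  0.1 -0. ] roll 0.000 | now [0.4037 0.1768 0.0167] ang 90.2 w 0.0469 F [0.3 0.1 1.2] j6 0.11
```

View pics/w3.png

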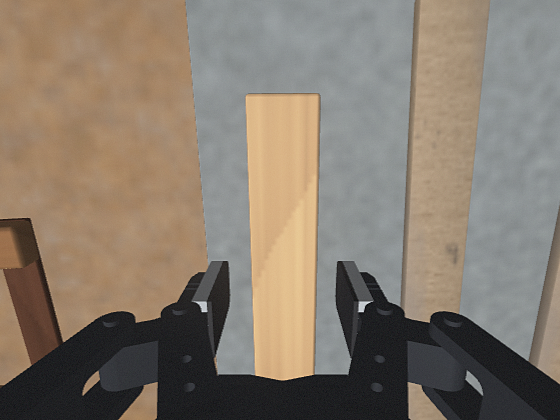

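The slat is centred between the fingers (columns 250–320, with the pads at 225 and 340). I'll lower a little further and close.

Emit:
{"fn": "jog_arm", "kwargs": {
  "translation": [
    [4, 3, 1],
    [4, 3, 1],
    [4, 3, 1],
    [4, 3, 1],
    [4, 3, 1]
  ],
  "roll": [0, 0, 0.0, 0.0, 0.0],
  "jaw": [-0.1, 0.6, 0.6, 0.6, 0.6],
  "grip_force": 50
}}

```text
time_s: 5.1
ee_pos: [0.3996, 0.178, 0.0114]
tcp_rot: [[0.0, -1.0, -0.004], [0.0, -0.004, 1.0], [-1.0, -0.0, 0.0]]
wrist_force: [-2.7, -0.8, 5.2]
grip_width: 0.027
```

Emit:
{"fn": "jog_arm", "kwargs": {
  "translation": [
    [0, 0, 0],
    [-30, 0, 0],
    [-60, 0, 0],
    [-70, 0, 0]
  ],
  "roll": [0, 0, 0, 0],
  "jaw": [0.6, 0.6, 0.6, 0.6]
}}

```text
time_s: 5.6
ee_pos: [0.4003, 0.178, 0.0824]
tcp_rot: [[0.002, -1.0, -0.004], [0.0, -0.004, 1.0], [-1.0, -0.002, 0.0]]
wrist_force: [0.4, -0.4, -0.9]
grip_width: 0.0275
```

```bash
python3 -c "
from h import *
go(.4445,-.126,.09,93.3)"
```

```text
t=5.6 shift [  -7.6  -42.9 -304.2] roll -0.053 | now [0.4003 0.178  0.0824] ang 90.2 w 0.0275 F [ 0.4 -0.4 -0.9] j6 0.11
```

Emit:
{"fn": "jog_arm", "kwargs": {
  "translation": [
    [-8, -12, -60],
    [-8, -24, -120],
    [-8, -36, -180],
    [-8, -43, -242],
    [-8, -43, -304]
  ],
  "roll": [-0.05, -0.05, -0.05, -0.05, -0.05],
  "jaw": [0.6, 0.6, 0.6, 0.6, 0.6]
}}

```text
time_s: 6.22
ee_pos: [0.4433, -0.1279, 0.088]
tcp_rot: [[-0.0, -0.999, -0.054], [0.0, -0.054, 0.999], [-1.0, 0.0, 0.0]]
wrist_force: [1.5, -0.4, -0.5]
grip_width: 0.0276
```

Emit:
{"fn": "jog_arm", "kwargs": {
  "translation": [
    [0, 0, 0],
    [0, 0, 0],
    [0, 0, 0]
  ],
  "roll": [0, 0, 0],
  "jaw": [0.6, 0.6, 0.6]
}}

```text
time_s: 6.6
ee_pos: [0.4435, -0.1246, 0.0885]
tcp_rot: [[-0.001, -0.998, -0.056], [0.001, -0.056, 0.998], [-1.0, 0.001, 0.001]]
wrist_force: [0.3, -0.0, -0.3]
grip_width: 0.0273
```

```bash
python3 w1.py w4.png; python3 -c "
from h import *
go(.4445,-.126,.03,93.3)"
```

```text
t=6.7 shift [ 0.2  0.1 -0. ] roll 0.000 | now [ 0.4437 -0.1246  0.0887] ang 93.2 w 0.0277 F [ 0.3 -0.2 -0.3] j6 -0.62
t=6.7 shift [58.7 -0.8 -1.5] roll -0.001 | now [ 0.4437 -0.1246  0.0887] ang 93.2 w 0.0277 F [ 0.3 -0.2 -0.3] j6 -0.62
```

View pics/w4.png

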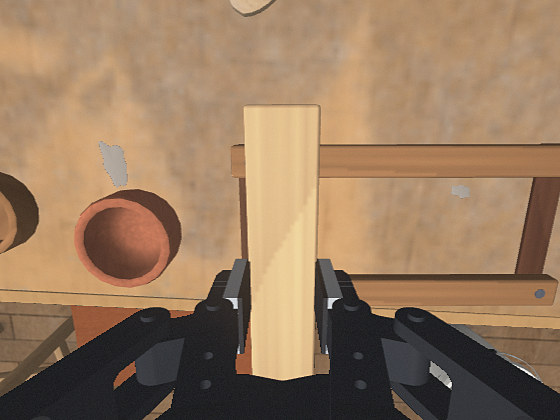

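Emit:
{"fn": "jog_arm", "kwargs": {
  "translation": [
    [40, -1, -1],
    [60, -1, -1],
    [68, -1, -1],
    [70, -1, -1],
    [70, -1, -1]
  ],
  "roll": [0, 0, 0, 0, 0],
  "jaw": [0.6, 0.6, 0.6, 0.6, 0.6]
}}

```text
time_s: 7.28
ee_pos: [0.4453, -0.1269, 0.0198]
tcp_rot: [[0.001, -0.999, -0.055], [-0.001, -0.055, 0.999], [-1.0, -0.001, -0.001]]
wrist_force: [0.9, 0.1, 0.1]
grip_width: 0.0271
```

Emit:
{"fn": "jog_arm", "kwargs": {
  "translation": [
    [0, 0, 0],
    [0, 0, 0],
    [0, 0, 0],
    [-40, 0, 0],
    [-80, 0, 0]
  ],
  "roll": [0, 0, 0, 0, 0],
  "jaw": [0, -0.1, -0.1, -0.1, -0.1]
}}

```text
time_s: 7.9
ee_pos: [0.4443, -0.1266, 0.0997]
tcp_rot: [[-0.001, -0.999, -0.054], [0.001, -0.054, 0.999], [-1.0, 0.001, 0.001]]
wrist_force: [0.5, -0.4, 0.2]
grip_width: 0.0468
```

```bash
python3 -c "
from h import *
go(.400,.370,.10,94)"
```

```text
t=7.9 shift [  0.   17.4 498.3] roll -0.016 | now [ 0.4443 -0.1266  0.0997] ang 93.1 w 0.0468 F [ 0.5 -0.4  0.2] j6 -0.62
```

Emit:
{"fn": "jog_arm", "kwargs": {
  "translation": [
    [-10, 2, 62],
    [-10, 4, 124],
    [-10, 8, 186],
    [-10, 12, 248],
    [-10, 14, 310]
  ],
  "roll": [-0.016, -0.016, -0.016, -0.016, -0.016],
  "jaw": [-0.1, -0.1, -0.1, -0.1, -0.1]
}}

```text
time_s: 8.52
ee_pos: [0.4136, 0.1839, 0.1094]
tcp_rot: [[0.001, -0.998, -0.07], [0.0, -0.07, 0.998], [-1.0, -0.001, 0.0]]
wrist_force: [1.7, -0.9, 0.4]
grip_width: 0.0466
```

Emit:
{"fn": "jog_arm", "kwargs": {
  "translation": [
    [10, 2, 62],
    [30, 4, 124],
    [45, 4, 186],
    [55, 4, 186],
    [55, 4, 186]
  ],
  "roll": [0, 0, 0, 0, 0],
  "jaw": [-0.1, -0.1, -0.1, -0.1, -0.1]
}}

```text
time_s: 9.15
ee_pos: [0.3961, 0.3667, 0.053]
tcp_rot: [[-0.002, -0.997, -0.071], [-0.001, -0.071, 0.997], [-1.0, 0.002, -0.001]]
wrist_force: [0.5, -0.4, 0.2]
grip_width: 0.0471
```

```bash
python3 -c "
from h import *
go(.400,.371,.0125,94)"
```

```text
t=9.2 shift [40.5 -4.3  4. ] roll 0.001 | now [0.3961 0.3667 0.053 ] ang 94.1 w 0.0471 F [ 0.5 -0.4  0.2] j6 0.43
```

Emit:
{"fn": "jog_arm", "kwargs": {
  "translation": [
    [20, -4, 3],
    [37, -4, 4],
    [41, -4, 4],
    [41, -4, 4],
    [41, -4, 4]
  ],
  "roll": [0, 0, 0, 0, 0],
  "jaw": [-0.1, -0.1, -0.1, -0.1, 0.1]
}}

```text
time_s: 9.78
ee_pos: [0.4011, 0.3715, 0.0138]
tcp_rot: [[0.001, -0.998, -0.07], [0.001, -0.07, 0.998], [-1.0, -0.001, 0.0]]
wrist_force: [-0.1, 0.1, 0.9]
grip_width: 0.0387
```

Emit:
{"fn": "jog_arm", "kwargs": {
  "translation": [
    [0, 0, 0],
    [0, 0, 0],
    [0, 0, 0],
    [0, 0, 0]
  ],
  "roll": [0, 0, 0, 0],
  "jaw": [0.6, 0.6, 0.6, 0.6]
}}

```text
time_s: 10.28
ee_pos: [0.4012, 0.3718, 0.014]
tcp_rot: [[0.001, -0.998, -0.07], [0.001, -0.07, 0.998], [-1.0, -0.001, 0.001]]
wrist_force: [-1.1, -0.9, 5.8]
grip_width: 0.0265
```

Emit:
{"fn": "jog_arm", "kwargs": {
  "translation": [
    [-30, 0, 0],
    [-60, 0, 0],
    [-80, 0, 0]
  ],
  "roll": [0, 0, 0],
  "jaw": [0.6, 0.6, 0.6]
}}

```text
time_s: 10.65
ee_pos: [0.401, 0.3718, 0.0946]
tcp_rot: [[0.001, -0.998, -0.07], [0.001, -0.07, 0.998], [-1.0, -0.001, 0.001]]
wrist_force: [0.1, -0.2, 0.1]
grip_width: 0.027
```

```bash
python3 -c "
from h import *
go(.4355,.034,.09,93.3)"; python3 w1.py w5.png
```

```text
t=10.7 shift [   4.4  -10.6 -339.3] roll 0.013 | now [0.401  0.3718 0.0946] ang 94.0 w 0.0270 F [ 0.1 -0.2  0.1] j6 0.44
t=10.7 shift [ 2.4  1.  -0.5] roll 0.000 | now [0.402  0.3723 0.097 ] ang 94.0 w 0.0270 F [0.8 0.5 2.7] j6 0.44
```

View pics/w5.png

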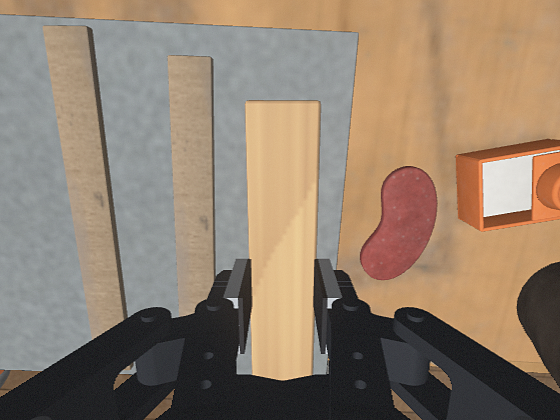

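The second short slat is held straight (columns 247–320). Carrying it to y=+80.

Emit:
{"fn": "jog_arm", "kwargs": {
  "translation": [
    [0, -2, -62],
    [0, -4, -124],
    [0, -6, -186],
    [0, -8, -248],
    [0, -9, -310]
  ],
  "roll": [0.013, 0.013, 0.013, 0.013, 0.013],
  "jaw": [0.6, 0.6, 0.6, 0.6, 0.6]
}}

```text
time_s: 11.32
ee_pos: [0.4311, 0.061, 0.0924]
tcp_rot: [[0.0, -0.998, -0.057], [0.0, -0.057, 0.998], [-1.0, -0.0, 0.0]]
wrist_force: [1.0, 0.4, -0.9]
grip_width: 0.0272
```

Emit:
{"fn": "jog_arm", "kwargs": {
  "translation": [
    [0, -2, -30],
    [0, -2, -30],
    [0, -2, -30]
  ],
  "roll": [0, 0, 0],
  "jaw": [0.6, 0.6, 0.6]
}}

```text
time_s: 11.7
ee_pos: [0.4347, 0.0335, 0.0925]
tcp_rot: [[-0.001, -0.998, -0.057], [0.001, -0.057, 0.998], [-1.0, 0.001, 0.001]]
wrist_force: [-0.2, -0.5, -1.1]
grip_width: 0.0272
```

```bash
python3 w1.py w6.png; python3 -c "
from h import *
go(.4355,.034,.022,93.3)"
```

```text
t=11.8 shift [ 0.1  0.  -0.3] roll 0.000 | now [0.4348 0.0338 0.0926] ang 93.3 w 0.0266 F [-0.5  0.2 -0.3] j6 -0.28
t=11.8 shift [70.6 -0.8  0.1] roll 0.000 | now [0.4348 0.0338 0.0926] ang 93.3 w 0.0266 F [-0.5  0.2 -0.3] j6 -0.28
```

View pics/w6.png

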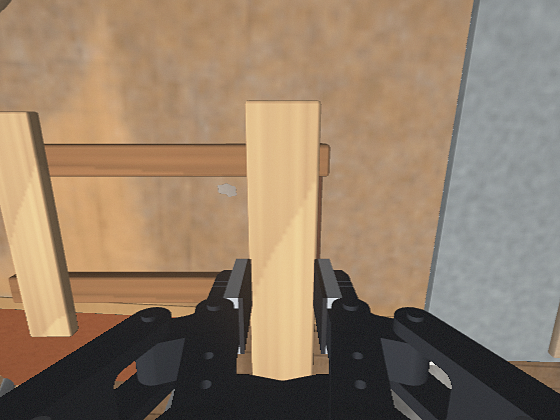

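Emit:
{"fn": "jog_arm", "kwargs": {
  "translation": [
    [40, -1, 0],
    [60, -1, 0],
    [70, -1, 0],
    [70, -1, 0],
    [71, -1, 0]
  ],
  "roll": [0, 0, 0, 0, 0],
  "jaw": [0.6, 0.6, 0.6, 0.6, 0.6]
}}

```text
time_s: 12.38
ee_pos: [0.4367, 0.0332, 0.0229]
tcp_rot: [[0.001, -0.998, -0.058], [-0.0, -0.058, 0.998], [-1.0, -0.001, -0.0]]
wrist_force: [0.3, -1.5, -0.6]
grip_width: 0.0272
```

Emit:
{"fn": "jog_arm", "kwargs": {
  "translation": [
    [0, 0, 0],
    [0, 0, 0],
    [0, 0, 0],
    [-50, 0, 0],
    [-110, 0, 0]
  ],
  "roll": [0, 0, 0, 0, 0],
  "jaw": [0, -0.1, -0.1, -0.1, -0.1]
}}

```text
time_s: 13.0
ee_pos: [0.435, 0.0333, 0.1324]
tcp_rot: [[-0.002, -0.998, -0.057], [0.001, -0.057, 0.998], [-1.0, 0.002, 0.001]]
wrist_force: [1.0, -1.0, 0.7]
grip_width: 0.0468
```

Emit:
{"fn": "jog_arm", "kwargs": {
  "translation": [
    [-50, 20, -60],
    [-100, 20, -60],
    [-100, 20, -60],
    [-100, 20, -60],
    [-100, 20, -60]
  ],
  "roll": [0, 0, 0, 0, 0],
  "jaw": [-0.1, -0.1, -0.1, -0.1, -0.1]
}}

```text
time_s: 13.62
ee_pos: [0.419, -0.0275, 0.2306]
tcp_rot: [[-0.002, -0.998, -0.058], [0.001, -0.058, 0.998], [-1.0, 0.002, 0.001]]
wrist_force: [0.2, 0.2, 0.3]
grip_width: 0.0469
```

```bash
python3 w1.py w7.png short_1_mid:.026 ring_1_mid:.022 pot_1:.046; python3 w1.py w7b.png frame:.016 short_1_mid:.026 ring_1_mid:.022
```

```text
short_1_mid 0.2 [489.9, 183.7] mean [403.8155 181.5911] rect [406.4 206.1 236.6 152.6] pca ang 9.9 len/wid [243.6111 112.4103] touch 423 559 61 297
pot_1 0.65 [93.4, 208.6] mean [ 444.0204 -208.5919] rect [ 444.1 -208.4   53.3   65. ] pca ang 119.6 len/wid [57.5354 47.164 ] touch 60 125 180 237
t=13.8 shift [0.6 0.2 0.1] roll 0.000 | now [ 0.4192 -0.0276  0.2312] ang 93.3 w 0.0467 F [-0.1  0.3 -0.2] j6 -0.44
frame 0.9 [265.3, 171.4] mean [437.6943 -42.1322] rect [439.9 -45.7 110.6 219.9] pca ang 93.2 len/wid [208.5868 146.5541] touch 156 370 152 254
short_1_mid 0.81 [339.0, 193.1] mean [426.7647  31.949 ] rect [434.3  32.5 148.8  31.3] pca ang 2.0 len/wid [142.7161  29.5453] touch 322 359 132 273
ring_1_mid 0.67 [95.0, 207.8] mean [ 451.1066 -221.2161] rect [ 451.9 -220.5   58.6   70. ] pca ang 118.1 len/wid [62.0027 51.2064] touch 61 127 179 236
t=14.0 shift [0.6 0.2 0.3] roll 0.000 | now [ 0.4194 -0.0278  0.2318] ang 93.3 w 0.0470 F [-0.2 -0.5  0. ] j6 -0.44
```

View pics/w7.png

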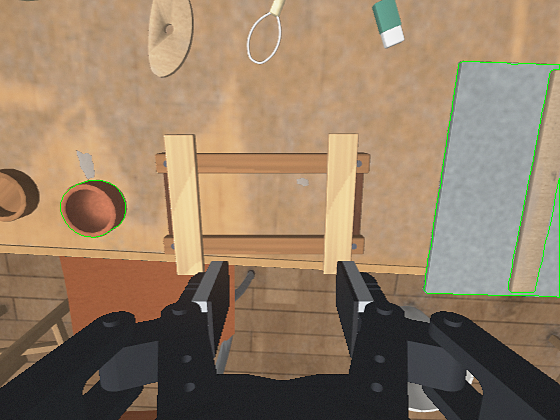

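Both short slats lie square and well placed: centres at columns 182 and 341, crossing both bearers. Next, the left long slat.

```bash
python3 -c "
from h import *
go(.407,.2455,.06,93)"
```

```text
t=14.0 shift [171.8  -3.3 273.6] roll 0.005 | now [ 0.4194 -0.0278  0.2318] ang 93.3 w 0.0470 F [-0.2 -0.5  0. ] j6 -0.44
```

Emit:
{"fn": "jog_arm", "kwargs": {
  "translation": [
    [20, -1, 62],
    [50, -2, 124],
    [90, -3, 186],
    [130, -3, 248],
    [150, -3, 274]
  ],
  "roll": [0.005, 0.005, 0.005, 0.005, 0.005],
  "jaw": [-0.1, -0.1, -0.1, -0.1, -0.1]
}}

```text
time_s: 14.65
ee_pos: [0.4068, 0.2463, 0.0823]
tcp_rot: [[0.001, -0.999, -0.053], [0.0, -0.053, 0.999], [-1.0, -0.001, 0.0]]
wrist_force: [1.2, -0.6, -0.1]
grip_width: 0.0473
```

Emit:
{"fn": "jog_arm", "kwargs": {
  "translation": [
    [10, 0, 0],
    [20, 0, 0],
    [20, 0, 0],
    [20, 0, 0]
  ],
  "roll": [0, 0, 0, 0],
  "jaw": [-0.1, -0.1, -0.1, -0.1]
}}

```text
time_s: 15.15
ee_pos: [0.4079, 0.2436, 0.064]
tcp_rot: [[0.002, -0.999, -0.05], [0.0, -0.05, 0.999], [-1.0, -0.002, 0.0]]
wrist_force: [0.6, -1.1, 0.3]
grip_width: 0.0469
```

```bash
python3 w1.py w8.png long_1_mid:.016; python3 -c "
from h import *
go(.407,.2455,.012,93)"
```

```text
long_1_mid 0.71 [411.7, 166.1] mean [364.4615 310.9036] rect [377.  310.9 151.8  27.4] pca ang 2.3 len/wid [139.6813  26.4204] touch 374 450 47 317
t=15.2 shift [-0.1 -0.1 -0.2] roll 0.000 | now [0.4078 0.2439 0.0639] ang 92.9 w 0.0470 F [-0.6 -0.7 -0.7] j6 0.21
t=15.2 shift [51.9  0.8  1.7] roll -0.001 | now [0.4078 0.2439 0.0639] ang 92.9 w 0.0470 F [-0.6 -0.7 -0.7] j6 0.21
```

View pics/w8.png

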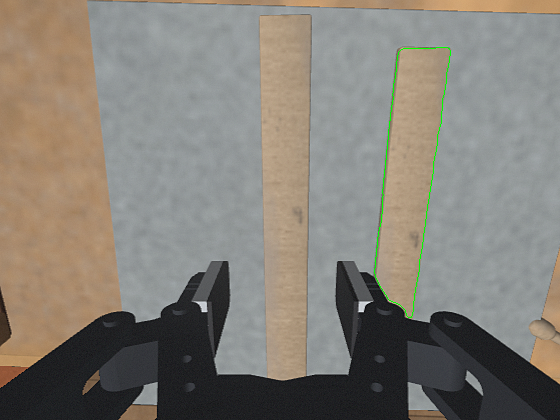

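Emit:
{"fn": "jog_arm", "kwargs": {
  "translation": [
    [30, 1, 1],
    [50, 1, 1],
    [52, 1, 1],
    [52, 1, 1],
    [52, 1, 1]
  ],
  "roll": [0, 0, 0, 0, 0],
  "jaw": [-0.1, -0.1, -0.1, -0.1, 0.1]
}}

```text
time_s: 15.88
ee_pos: [0.4068, 0.2454, 0.0122]
tcp_rot: [[0.002, -0.999, -0.052], [0.001, -0.052, 0.999], [-1.0, -0.002, 0.0]]
wrist_force: [-0.1, 0.5, 0.3]
grip_width: 0.0383
```

Emit:
{"fn": "jog_arm", "kwargs": {
  "translation": [
    [0, 0, 0],
    [0, 0, 0],
    [0, 0, 0],
    [0, 0, 0]
  ],
  "roll": [0, 0, 0, 0],
  "jaw": [0.7, 0.7, 0.7, 0.7]
}}

```text
time_s: 16.38
ee_pos: [0.4067, 0.2455, 0.0123]
tcp_rot: [[0.002, -0.999, -0.052], [0.0, -0.052, 0.999], [-1.0, -0.002, 0.0]]
wrist_force: [-1.3, -0.9, 6.1]
grip_width: 0.0246
```

Emit:
{"fn": "jog_arm", "kwargs": {
  "translation": [
    [-40, 0, 0],
    [-80, 0, 0],
    [-120, 0, 0]
  ],
  "roll": [0, 0, 0],
  "jaw": [0.7, 0.7, 0.7]
}}

```text
time_s: 16.75
ee_pos: [0.4059, 0.2453, 0.1327]
tcp_rot: [[0.001, -0.999, -0.052], [0.0, -0.052, 0.999], [-1.0, -0.001, 0.0]]
wrist_force: [-0.0, 0.4, -0.3]
grip_width: 0.0246
```

```bash
python3 -c "
from h import *
go(.468,-.0443,.13,3.3)"; python3 w1.py w9.png
```

```text
t=16.8 shift [   2.7  -46.9 -292.4] roll 1.565 | now [0.4059 0.2453 0.1327] ang 93.0 w 0.0246 F [-0.   0.4 -0.3] j6 0.21
t=16.8 shift [ 5.6  2.4 -0.6] roll 0.000 | now [0.4082 0.246  0.1383] ang 93.0 w 0.0248 F [1.7 0.2 5.7] j6 0.21
```

View pics/w9.png

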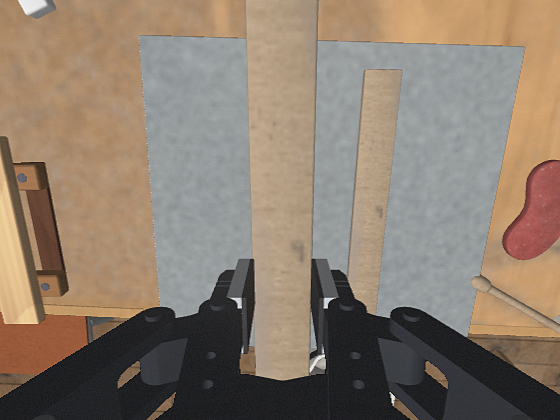

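Emit:
{"fn": "jog_arm", "kwargs": {
  "translation": [
    [0, -10, -60],
    [0, -20, -120],
    [0, -30, -180],
    [0, -40, -240],
    [0, -47, -292]
  ],
  "roll": [0.18, 0.36, 0.54, 0.72, 0.9],
  "jaw": [0.7, 0.7, 0.7, 0.7, 0.7]
}}

```text
time_s: 17.42
ee_pos: [0.4684, -0.0462, 0.1314]
tcp_rot: [[0.001, -0.657, 0.754], [-0.0, 0.754, 0.657], [-1.0, -0.001, 0.001]]
wrist_force: [1.0, 0.8, -1.6]
grip_width: 0.0247
```

Emit:
{"fn": "jog_arm", "kwargs": {
  "translation": [
    [0, 0, 0],
    [0, 0, 0],
    [0, 0, 0],
    [0, 0, 0],
    [0, 0, 0]
  ],
  "roll": [0.18, 0.36, 0.54, 0.66, 0.66],
  "jaw": [0.7, 0.7, 0.7, 0.7, 0.7]
}}

```text
time_s: 18.05
ee_pos: [0.4682, -0.0439, 0.1312]
tcp_rot: [[0.0, -0.064, 0.998], [-0.0, 0.998, 0.064], [-1.0, -0.0, 0.0]]
wrist_force: [-0.6, 0.4, -0.7]
grip_width: 0.0248
```

```bash
python3 -c "
from h import *
go(.468,-.0443,.06,3.3)"
```

```text
t=18.1 shift [71.2 -0.4 -0.2] roll 0.006 | now [ 0.4682 -0.0439  0.1312] ang 3.7 w 0.0248 F [-0.6  0.4 -0.7] j6 1.13
```

Emit:
{"fn": "jog_arm", "kwargs": {
  "translation": [
    [50, 0, 0],
    [80, 0, 0],
    [95, 0, 0],
    [101, 0, 0],
    [101, 0, 0]
  ],
  "roll": [0.006, 0.006, 0.006, 0.006, 0.006],
  "jaw": [0.7, 0.7, 0.7, 0.7, 0.7]
}}

```text
time_s: 18.68
ee_pos: [0.4685, -0.044, 0.0307]
tcp_rot: [[0.001, -0.058, 0.998], [-0.0, 0.998, 0.058], [-1.0, -0.0, 0.001]]
wrist_force: [-0.7, -0.2, 0.2]
grip_width: 0.0246
```

```bash
python3 w1.py w10.png
```

```text
t=18.7 shift [ 0.4  0.1 -0.2] roll 0.000 | now [ 0.4688 -0.0441  0.0311] ang 3.3 w 0.0245 F [ 0.2 -1.2 -0.5] j6 1.14
```

View pics/w10.png

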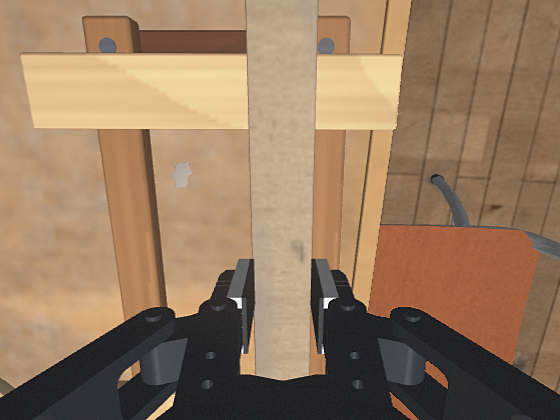

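The long slat is straight, lies above both short slats and overlaps the right bearer slightly. Releasing it.

Emit:
{"fn": "jog_arm", "kwargs": {
  "translation": [
    [1.5, 0, 0],
    [1.5, 0, 0],
    [1.5, 0, 0],
    [1.5, 0, 0],
    [-60, 0, 0]
  ],
  "roll": [0, 0, 0, 0, 0],
  "jaw": [0.7, 0.1, 0.0, -0.05, -0.05]
}}

```text
time_s: 19.35
ee_pos: [0.4648, -0.0426, 0.0865]
tcp_rot: [[-0.008, -0.057, 0.998], [0.003, 0.998, 0.057], [-1.0, 0.004, -0.008]]
wrist_force: [1.6, -1.7, 0.7]
grip_width: 0.0448
```

Emit:
{"fn": "jog_arm", "kwargs": {
  "translation": [
    [-60, 0, 0],
    [-60, 0, 0]
  ],
  "roll": [0, 0],
  "jaw": [-0.1, -0.1]
}}

```text
time_s: 19.6
ee_pos: [0.4707, -0.0449, 0.1552]
tcp_rot: [[0.008, -0.057, 0.998], [-0.003, 0.998, 0.057], [-1.0, -0.003, 0.007]]
wrist_force: [0.4, -0.0, -0.3]
grip_width: 0.0467
```

```bash
python3 -c "
from h import *
go(.4165,.313,.12,91.7)"
```

```text
t=19.6 shift [ 33.8 360.5 -34. ] roll -1.543 | now [ 0.4707 -0.0449  0.1552] ang 3.3 w 0.0467 F [ 0.4 -0.  -0.3] j6 1.14
```

Emit:
{"fn": "jog_arm", "kwargs": {
  "translation": [
    [0, 60, -6],
    [0, 120, -12],
    [0, 180, -18],
    [0, 240, -24],
    [0, 300, -30]
  ],
  "roll": [-0.18, -0.36, -0.54, -0.72, -0.9],
  "jaw": [-0.1, -0.1, -0.1, -0.1, -0.1]
}}

```text
time_s: 20.23
ee_pos: [0.4201, 0.2558, 0.1494]
tcp_rot: [[-0.0, -0.821, 0.571], [-0.0, 0.571, 0.821], [-1.0, 0.0, -0.0]]
wrist_force: [0.6, -0.7, 0.7]
grip_width: 0.0474
```

```bash
python3 -c "
from h import *
go(.4165,.313,.08,91.7)"
```

```text
t=20.2 shift [69.4 35.7 44.9] roll -0.638 | now [0.4201 0.2558 0.1494] ang 55.2 w 0.0474 F [ 0.6 -0.7  0.7] j6 0.89
```

Emit:
{"fn": "jog_arm", "kwargs": {
  "translation": [
    [10, 36, 45],
    [40, 36, 45],
    [70, 36, 45],
    [70, 36, 45],
    [70, 36, 45]
  ],
  "roll": [-0.18, -0.36, -0.54, -0.64, -0.64],
  "jaw": [-0.1, -0.1, -0.1, -0.1, -0.1]
}}

```text
time_s: 20.85
ee_pos: [0.4169, 0.3112, 0.079]
tcp_rot: [[-0.001, -1.0, -0.026], [-0.001, -0.026, 1.0], [-1.0, 0.001, -0.0]]
wrist_force: [0.1, 0.3, 0.8]
grip_width: 0.047
```

```bash
python3 w1.py w11.png; python3 -c "
from h import *
go(.4165,.313,.012,91.7)"
```

```text
t=20.9 shift [ 0.6  0.4 -0.1] roll 0.000 | now [0.4173 0.3113 0.0796] ang 91.4 w 0.0471 F [0.  0.3 0.2] j6 0.37
t=20.9 shift [67.6  0.7  1.7] roll -0.006 | now [0.4173 0.3113 0.0796] ang 91.4 w 0.0471 F [0.  0.3 0.2] j6 0.37
```

View pics/w11.png

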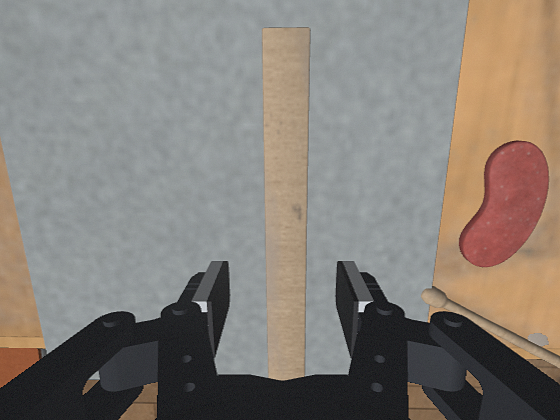

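The slat is centred between the fingers (columns 263–310).

Emit:
{"fn": "jog_arm", "kwargs": {
  "translation": [
    [40, 1, 1],
    [60, 1, 1],
    [67, 1, 1],
    [67.5, 1, 1],
    [67.5, 1, 1]
  ],
  "roll": [0, 0, 0, 0, 0],
  "jaw": [-0.1, -0.1, -0.1, -0.1, 0.1]
}}

```text
time_s: 21.52
ee_pos: [0.4173, 0.3127, 0.0137]
tcp_rot: [[0.002, -1.0, -0.026], [0.001, -0.026, 1.0], [-1.0, -0.002, 0.001]]
wrist_force: [-0.7, 0.1, 0.4]
grip_width: 0.0387
```

Emit:
{"fn": "jog_arm", "kwargs": {
  "translation": [
    [0, 0, 0],
    [0, 0, 0],
    [0, 0, 0],
    [0, 0, 0]
  ],
  "roll": [0, 0, 0, 0],
  "jaw": [0.7, 0.7, 0.7, 0.7]
}}

```text
time_s: 22.02
ee_pos: [0.4173, 0.3128, 0.0139]
tcp_rot: [[0.002, -1.0, -0.026], [0.001, -0.026, 1.0], [-1.0, -0.002, 0.001]]
wrist_force: [-1.7, -0.8, 5.6]
grip_width: 0.024
```

Emit:
{"fn": "jog_arm", "kwargs": {
  "translation": [
    [-40, 0, 0],
    [-80, 0, 0],
    [-120, 0, 0]
  ],
  "roll": [0, 0, 0],
  "jaw": [0.7, 0.7, 0.7]
}}

```text
time_s: 22.4
ee_pos: [0.4166, 0.3125, 0.1344]
tcp_rot: [[0.001, -1.0, -0.026], [0.0, -0.026, 1.0], [-1.0, -0.001, 0.0]]
wrist_force: [0.5, 1.1, -0.3]
grip_width: 0.0241
```

```bash
python3 -c "
from h import *
go(.412,-.0475,.13,3.3)"
```

```text
t=22.4 shift [   4.2   13.9 -359.7] roll 1.539 | now [0.4166 0.3125 0.1344] ang 91.5 w 0.0241 F [ 0.5  1.1 -0.3] j6 0.37
```

Emit:
{"fn": "jog_arm", "kwargs": {
  "translation": [
    [0, 2, -60],
    [0, 4, -120],
    [0, 7, -180],
    [0, 10, -240],
    [0, 12, -300]
  ],
  "roll": [0.18, 0.36, 0.54, 0.72, 0.9],
  "jaw": [0.7, 0.7, 0.7, 0.7, 0.7]
}}

```text
time_s: 23.02
ee_pos: [0.4124, 0.0104, 0.1333]
tcp_rot: [[0.002, -0.637, 0.77], [-0.0, 0.77, 0.637], [-1.0, -0.002, 0.001]]
wrist_force: [1.0, 0.7, 1.0]
grip_width: 0.0241
```

```bash
python3 -c "
from h import *
go(.412,-.0475,.13,3.3)"
```

```text
t=23.0 shift [  3.3 -44.4 -37.2] roll 0.634 | now [0.4124 0.0104 0.1333] ang 39.6 w 0.0241 F [1.  0.7 1. ] j6 0.59
```

Emit:
{"fn": "jog_arm", "kwargs": {
  "translation": [
    [0, -44, -37],
    [0, -44, -37],
    [0, -44, -37],
    [0, -44, -37],
    [0, -44, -37]
  ],
  "roll": [0.18, 0.36, 0.54, 0.63, 0.63],
  "jaw": [0.7, 0.7, 0.7, 0.7, 0.7]
}}

```text
time_s: 23.65
ee_pos: [0.4124, -0.0454, 0.133]
tcp_rot: [[0.001, -0.067, 0.998], [-0.0, 0.998, 0.067], [-1.0, -0.0, 0.001]]
wrist_force: [-0.3, 0.2, 0.6]
grip_width: 0.0238
```

```bash
python3 w1.py w12.png; python3 -c "
from h import *
go(.412,-.0475,.0325,3.3)"
```

```text
t=23.7 shift [-0.1 -0.1 -0. ] roll 0.000 | now [ 0.4124 -0.0454  0.1329] ang 4.0 w 0.0240 F [-0.4 -0.9 -0.4] j6 1.07
t=23.7 shift [100.4  -2.1  -0.6] roll 0.011 | now [ 0.4124 -0.0454  0.1329] ang 4.0 w 0.0240 F [-0.4 -0.9 -0.4] j6 1.07
```

View pics/w12.png

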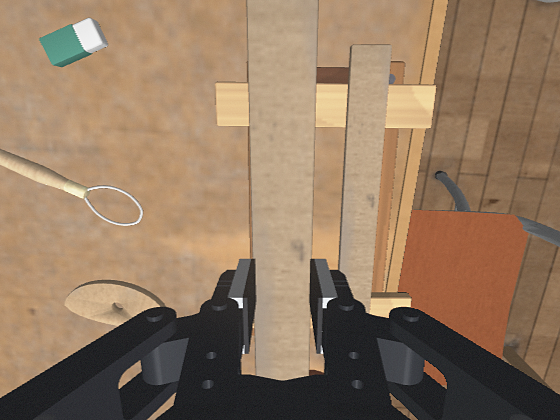

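Emit:
{"fn": "jog_arm", "kwargs": {
  "translation": [
    [50, -2, -1],
    [80, -2, -1],
    [96, -2, -1],
    [101, -2, -1],
    [101, -2, -1]
  ],
  "roll": [0.01, 0.01, 0.01, 0.01, 0.01],
  "jaw": [0.7, 0.7, 0.7, 0.7, 0.7]
}}

```text
time_s: 24.32
ee_pos: [0.4118, -0.0475, 0.0323]
tcp_rot: [[0.001, -0.057, 0.998], [-0.0, 0.998, 0.057], [-1.0, -0.0, 0.001]]
wrist_force: [-0.0, -0.5, 0.3]
grip_width: 0.0236
```

Emit:
{"fn": "jog_arm", "kwargs": {
  "translation": [
    [1, 0, 0],
    [1, 0, 0],
    [1, 0, 0],
    [1, 0, 0],
    [-30, 0, 0]
  ],
  "roll": [0, 0, 0, 0, 0],
  "jaw": [0.7, 0.15, 0.05, 0.05, 0.05]
}}

```text
time_s: 24.95
ee_pos: [0.4097, -0.0466, 0.0599]
tcp_rot: [[-0.004, -0.057, 0.998], [0.002, 0.998, 0.057], [-1.0, 0.002, -0.004]]
wrist_force: [0.5, -0.4, 0.6]
grip_width: 0.0403
```

Emit:
{"fn": "jog_arm", "kwargs": {
  "translation": [
    [-40, 0, 0],
    [-100, 0, 0],
    [-120, 0, 0],
    [-120, 0, 0],
    [-120, 0, 0]
  ],
  "roll": [0, 0, 0, 0, 0],
  "jaw": [0.05, -1, -1, -1, -1]
}}

```text
time_s: 25.58
ee_pos: [0.4109, -0.0471, 0.1803]
tcp_rot: [[-0.001, -0.057, 0.998], [0.001, 0.998, 0.057], [-1.0, 0.001, -0.001]]
wrist_force: [-0.4, 0.1, -0.1]
grip_width: 0.0853
```

```bash
python3 w1.py w13.png long_1_mid:.033; python3 -c "
from h import *
go(.40,-.20,.22,93.3)"
```

```text
long_1_mid 0.93 [283.8, 180.7] mean [410.7838 -36.0181] rect [411.9 -49.   26.7 233.4] pca ang 93.5 len/wid [232.0798  25.5594] touch 267 301 55 324
t=25.7 shift [-0.3 -0.1  0.2] roll 0.000 | now [ 0.4107 -0.047   0.18  ] ang 3.3 w 0.0854 F [-0.6  1.1 -0.6] j6 1.08
t=25.7 shift [ -40.1 -152.1  -19.5] roll 1.570 | now [ 0.4107 -0.047   0.18  ] ang 3.3 w 0.0854 F [-0.6  1.1 -0.6] j6 1.08
```

View pics/w13.png

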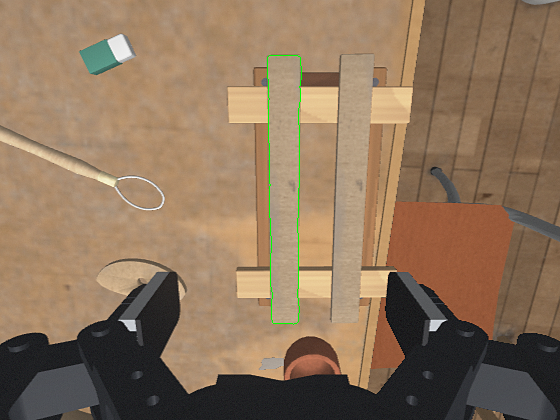

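Emit:
{"fn": "jog_arm", "kwargs": {
  "translation": [
    [-30, -60, 0],
    [-30, -120, 0],
    [-30, -180, 0],
    [-30, -240, 0],
    [-30, -250, 0]
  ],
  "roll": [-0.18, -0.36, -0.54, -0.72, -0.9],
  "jaw": [-1, -1, -1, -1, -1]
}}

```text
time_s: 26.3
ee_pos: [0.4246, -0.2996, 0.2096]
tcp_rot: [[-0.002, -0.811, 0.585], [0.002, 0.585, 0.811], [-1.0, 0.002, 0.0]]
wrist_force: [-0.1, 0.2, 0.6]
grip_width: 0.0855
```

Emit:
{"fn": "jog_arm", "kwargs": {
  "translation": [
    [0, 0, 0],
    [0, 0, 0],
    [0, 0, 0],
    [0, 0, 0],
    [0, 0, 0]
  ],
  "roll": [-0.18, -0.36, -0.54, -0.67, -0.67],
  "jaw": [-1, -1, -1, -1, -1]
}}

```text
time_s: 26.92
ee_pos: [0.4252, -0.2966, 0.2104]
tcp_rot: [[-0.001, -0.999, -0.04], [0.001, -0.041, 0.999], [-1.0, 0.001, 0.001]]
wrist_force: [-0.8, -0.4, -0.4]
grip_width: 0.0853
```

```bash
python3 w1.py w14.png ring_1_mid:.022 pot_1:.046
```

```text
ring_1_mid 0.77 [218.4, 144.2] mean [ 383.0812 -355.4049] rect [ 383.2 -355.2   51.8   53.2] pca ang 115.2 len/wid [47.3477 45.1929] touch 191 249 117 173
pot_1 0.75 [365.7, 222.2] mean [ 444.203  -218.1282] rect [ 444.5 -218.3   60.1   54.6] pca ang 41.9 len/wid [53.0183 47.5929] touch 336 398 191 252
t=27.1 shift [0.6 0.2 0.2] roll 0.000 | now [ 0.4254 -0.2967  0.211 ] ang 92.2 w 0.0852 F [-0.5 -0.3 -1. ] j6 -0.90
```

View pics/w14.png

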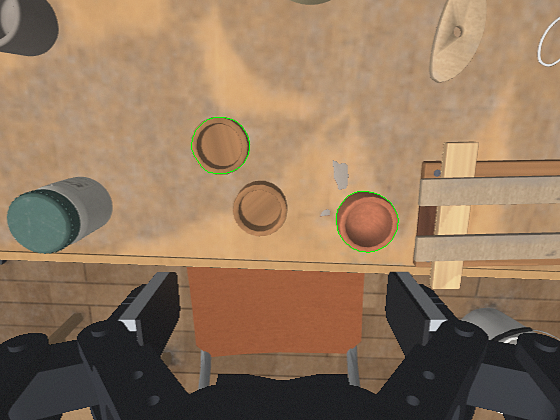

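The wrist view shows rings at (220,145) and (260,209) and one pot at (367,221). I'll take the ring at (220,145), which is clear of the other.

```bash
python3 -c "
from h import *
go(.383,-.355,.06,93.3)"
```

```text
t=27.1 shift [150.9  44.6 -56.7] roll -0.019 | now [ 0.4254 -0.2967  0.211 ] ang 92.2 w 0.0852 F [-0.5 -0.3 -1. ] j6 -0.90
```

Emit:
{"fn": "jog_arm", "kwargs": {
  "translation": [
    [40, 44, -56],
    [90, 44, -56],
    [135, 44, -56],
    [135, 44, -56],
    [135, 44, -56]
  ],
  "roll": [-0.02, -0.02, -0.02, -0.02, -0.02],
  "jaw": [-1, -1, -1, -1, -1]
}}

```text
time_s: 27.7
ee_pos: [0.3846, -0.3553, 0.0784]
tcp_rot: [[0.001, -0.998, -0.061], [-0.002, -0.061, 0.998], [-1.0, -0.001, -0.002]]
wrist_force: [0.2, -0.6, 0.5]
grip_width: 0.0859
```

```bash
python3 w1.py w15.png ring_1_mid:.022; python3 -c "
from h import *
go(.383,-.355,.005,93.3)"
```

```text
ring_1_mid 0.63 [278.8, 229.7] mean [ 380.7345 -356.9746] rect [ 381.5 -356.5   52.2   55.3] pca ang 3.5 len/wid [48.5117 45.0857] touch 236 323 187 275
ring_1_mid 0.15 [498.8, 321.0] mean [ 432.5056 -212.231 ] rect [ 434.4 -209.9   59.6   25.6] pca ang 74.2 len/wid [47.9367 21.0995] touch 456 547 302 343
t=27.8 shift [0.7 0.4 0.6] roll 0.000 | now [ 0.3851 -0.3559  0.0791] ang 93.5 w 0.0853 F [ 0.1 -0.3  0.4] j6 -1.06
t=27.8 shift [74.1  2.1  1.3] roll 0.004 | now [ 0.3851 -0.3559  0.0791] ang 93.5 w 0.0853 F [ 0.1 -0.3  0.4] j6 -1.06
```

View pics/w15.png

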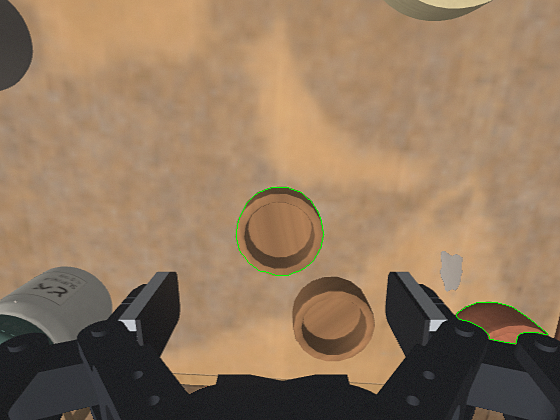

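```bash
python3 - <<'E'
from h import *
st,p=snap('wrist')
print('bottle base right/top edges z0',pix2w(st,p,[(111,310),(60,266),(95,285)],0.0)*1000)
print(' lid edge z.1',pix2w(st,p,[(20,315),(40,330)],0.08)*1000)
print('ringB',pix2w(st,p,[(333,310)],0.022)*1000)
E
```

```text
bottle base right/top edges z0 [[ 455.3173 -473.8733    0.    ]
 [ 423.2258 -506.3601    0.    ]
 [ 436.2121 -483.5778    0.    ]]
 lid edge z.1 [[ 409.391  -473.9779   80.    ]
 [ 416.7544 -465.8701   80.    ]]
ringB [[ 432.2246 -320.2698   22.    ]]
```

Emit:
{"fn": "jog_arm", "kwargs": {
  "translation": [
    [40, 2.5, 0.5],
    [65, 2.5, 0.5],
    [74, 2.5, 0.5],
    [74, 2.5, 0.5],
    [74, 2.5, 0.5]
  ],
  "roll": [0, 0, 0, 0, 0],
  "jaw": [-1, -1, -1, -1, -0.6]
}}

```text
time_s: 28.48
ee_pos: [0.3821, -0.3553, 0.004]
tcp_rot: [[0.001, -0.998, -0.062], [-0.002, -0.062, 0.998], [-1.0, -0.001, -0.002]]
wrist_force: [1.0, 0.2, -0.9]
grip_width: 0.0699
```

Emit:
{"fn": "jog_arm", "kwargs": {
  "translation": [
    [0, 0, 0],
    [0, 0, 0],
    [0, 0, 0],
    [0, 0, 0]
  ],
  "roll": [0, 0, 0, 0],
  "jaw": [-0.1, -0.1, -0.1, -0.1],
  "grip_force": 40
}}

```text
time_s: 28.98
ee_pos: [0.382, -0.3553, 0.0042]
tcp_rot: [[0.001, -0.998, -0.061], [-0.002, -0.061, 0.998], [-1.0, -0.001, -0.002]]
wrist_force: [-1.3, 1.8, 8.4]
grip_width: 0.0522
```

Emit:
{"fn": "jog_arm", "kwargs": {
  "translation": [
    [-30, 0, 0],
    [-70, 0, 0],
    [-120, 0, 0]
  ],
  "roll": [0, 0, 0],
  "jaw": [-0.1, -0.1, -0.1]
}}

```text
time_s: 29.35
ee_pos: [0.3811, -0.3539, 0.1235]
tcp_rot: [[-0.0, -0.998, -0.061], [0.001, -0.061, 0.998], [-1.0, 0.0, 0.001]]
wrist_force: [0.3, -0.1, -0.5]
grip_width: 0.052
```

```bash
python3 w1.py w16.png; python3 -c "
from h import *
go(.440,-.046,.12,93.3)"
```

```text
t=29.4 shift [7.7 1.8 2.9] roll 0.000 | now [ 0.383  -0.3567  0.1313] ang 93.5 w 0.0520 F [ 1.3 -1.7  6.3] j6 -1.06
t=29.4 shift [  9.4 -76.  306.6] roll 0.004 | now [ 0.383  -0.3567  0.1313] ang 93.5 w 0.0520 F [ 1.3 -1.7  6.3] j6 -1.06
```

View pics/w16.png

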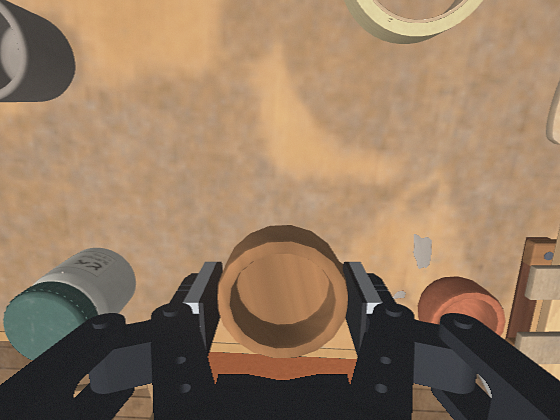

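Ring is held level between the pads (centre about (283,290)).

Emit:
{"fn": "jog_arm", "kwargs": {
  "translation": [
    [0, -18, 60],
    [0, -36, 120],
    [0, -54, 180],
    [0, -70, 240],
    [0, -75, 260]
  ],
  "roll": [0, 0, 0, 0, 0],
  "jaw": [-0.1, -0.1, -0.1, -0.1, -0.1]
}}

```text
time_s: 30.02
ee_pos: [0.4407, -0.0874, 0.123]
tcp_rot: [[0.001, -0.998, -0.065], [0.0, -0.065, 0.998], [-1.0, -0.001, 0.0]]
wrist_force: [-0.4, 0.6, -0.6]
grip_width: 0.0523
```

Emit:
{"fn": "jog_arm", "kwargs": {
  "translation": [
    [0, 0, 0],
    [0, 0, 0]
  ],
  "roll": [0, 0],
  "jaw": [-0.1, -0.1]
}}

```text
time_s: 30.28
ee_pos: [0.4404, -0.091, 0.1227]
tcp_rot: [[0.0, -0.998, -0.061], [-0.0, -0.061, 0.998], [-1.0, -0.0, -0.0]]
wrist_force: [0.4, -0.5, 0.0]
grip_width: 0.0521
```

```bash
python3 w1.py w17.png long_1_mid:.033; python3 -c "
from h import *
go(.4426,-.091,.038,93.3)"
```

```text
long_1_mid 0.74 [347.9, 184.0] mean [410.1381 -49.5938] rect [410.2 -49.4  27.1 232.3] pca ang 93.4 len/wid [231.1208  26.3972] touch 172 522 162 202
t=30.4 shift [-0.1 -0.1  0.3] roll 0.000 | now [ 0.4403 -0.0913  0.1226] ang 93.4 w 0.0524 F [-0.4 -0.3  0. ] j6 -0.56
t=30.4 shift [84.6 -2.3  0.1] roll 0.002 | now [ 0.4403 -0.0913  0.1226] ang 93.4 w 0.0524 F [-0.4 -0.3  0. ] j6 -0.56
```

View pics/w17.png

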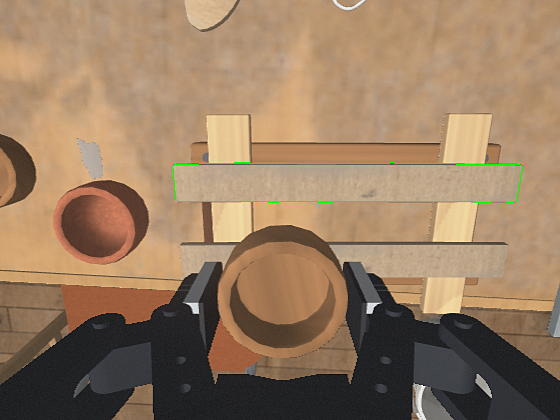

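Emit:
{"fn": "jog_arm", "kwargs": {
  "translation": [
    [45, -2, 0],
    [70, -2, 0],
    [82, -2, 0],
    [85, -2, 0],
    [85, -2, 0]
  ],
  "roll": [0, 0, 0, 0, 0],
  "jaw": [-0.1, -0.1, -0.1, -0.1, -0.1]
}}

```text
time_s: 31.0
ee_pos: [0.4428, -0.0906, 0.0383]
tcp_rot: [[0.001, -0.998, -0.061], [-0.0, -0.061, 0.998], [-1.0, -0.001, -0.001]]
wrist_force: [0.5, 0.1, -0.7]
grip_width: 0.0523
```

Emit:
{"fn": "jog_arm", "kwargs": {
  "translation": [
    [0.5, 0, 0],
    [0.5, 0, 0],
    [0.5, 0, 0]
  ],
  "roll": [0, 0, 0],
  "jaw": [-0.1, -0.1, -0.1]
}}

```text
time_s: 31.38
ee_pos: [0.4425, -0.0902, 0.0373]
tcp_rot: [[0.0, -0.998, -0.062], [-0.0, -0.062, 0.998], [-1.0, -0.0, -0.0]]
wrist_force: [-0.4, -0.0, -1.0]
grip_width: 0.052
```

Just at contact height. Releasing.

Emit:
{"fn": "jog_arm", "kwargs": {
  "translation": [
    [0.5, 0, 0],
    [0.5, 0, 0],
    [0.5, 0, 0],
    [0, 0, 0],
    [-30, 0, 0]
  ],
  "roll": [0, 0, 0, 0, 0],
  "jaw": [-0.4, -0.7, -0.9, -0.9, -0.9]
}}

```text
time_s: 32.0
ee_pos: [0.4408, -0.0893, 0.0654]
tcp_rot: [[-0.004, -0.998, -0.061], [0.002, -0.061, 0.998], [-1.0, 0.003, 0.002]]
wrist_force: [0.8, -0.5, 0.0]
grip_width: 0.0809
```

Emit:
{"fn": "jog_arm", "kwargs": {
  "translation": [
    [-60, 0, 0],
    [-120, 20, -60],
    [-130, 20, -110],
    [-130, 20, -110],
    [-130, 20, -110]
  ],
  "roll": [0, 0, 0, 0, 0],
  "jaw": [-1, -1, -1, -1, -1]
}}

```text
time_s: 32.62
ee_pos: [0.4289, -0.2013, 0.1967]
tcp_rot: [[-0.0, -0.998, -0.06], [0.001, -0.06, 0.998], [-1.0, 0.0, 0.001]]
wrist_force: [-0.4, 0.5, -0.3]
grip_width: 0.0855
```

```bash
python3 w1.py w18.png ring_1_mid:.055 pot_1:.046; python3 -c "
from h import *
go(.444,-.218,.1,93.3)"
```

```text
ring_1_mid 0.65 [407.0, 224.4] mean [441.2181 -93.282 ] rect [442.1 -93.1  59.5  52.3] pca ang 53.0 len/wid [52.3322 46.1161] touch 374 441 193 256
pot_1 0.9 [267.6, 220.0] mean [ 444.4787 -214.5871] rect [ 445.1 -214.2   54.2   57.4] pca ang 175.7 len/wid [51.1217 47.2496] touch 234 296 185 249
t=32.8 shift [-0.6  0.1 -1.6] roll 0.000 | now [ 0.4289 -0.1998  0.1961] ang 93.6 w 0.0851 F [-0.1 -1.1 -0.2] j6 -0.78
t=32.8 shift [ 96.1 -14.  -19.3] roll 0.005 | now [ 0.4289 -0.1998  0.1961] ang 93.6 w 0.0851 F [-0.1 -1.1 -0.2] j6 -0.78
```

View pics/w18.png

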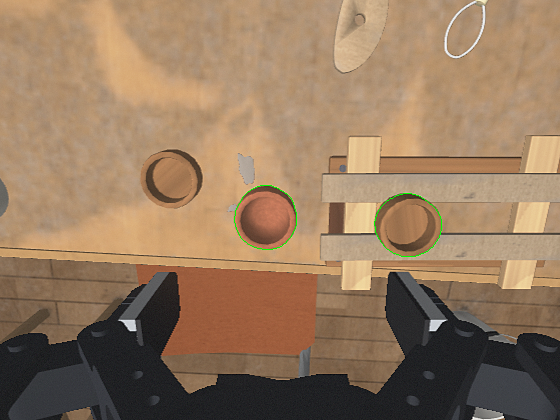

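```bash
python3 - <<'E'
from h import *
st,p=snap('wrist')
print('spare ring',pix2w(st,p,[(173,175),(141,178),(202,178),(172,207)],0.022)*1000)
print('pot rim l r b t',pix2w(st,p,[(235,216),(297,216),(266,248),(266,185)],0.046)*1000)
print('ring rim',pix2w(st,p,[(375,224),(441,224),(409,256),(409,195)],0.055)*1000)
E
```

```text
spare ring [[ 416.1713 -299.5496   22.    ]
 [ 420.7511 -328.7157   22.    ]
 [ 417.2851 -273.2315   22.    ]
 [ 446.3791 -301.1663   22.    ]]
pot rim l r b t [[ 444.4139 -239.3664   46.    ]
 [ 441.0641 -185.615    46.    ]
 [ 472.3871 -211.0133   46.    ]
 [ 415.456  -213.8563   46.    ]]
ring rim [[ 441.4462 -119.6621   55.    ]
 [ 437.9658  -63.7861   55.    ]
 [ 468.5817  -86.1629   55.    ]
 [ 414.7192  -94.9478   55.    ]]
```

Emit:
{"fn": "jog_arm", "kwargs": {
  "translation": [
    [40, -15, -13],
    [80, -15, -13],
    [110, -15, -13],
    [120, -15, -13],
    [120, -15, -13]
  ],
  "roll": [0, 0, 0, 0, 0],
  "jaw": [-0.7, -0.7, -0.7, -0.7, -0.7]
}}

```text
time_s: 33.45
ee_pos: [0.4448, -0.2125, 0.0769]
tcp_rot: [[-0.0, -0.998, -0.062], [0.001, -0.062, 0.998], [-1.0, 0.0, 0.001]]
wrist_force: [1.0, 0.2, -0.1]
grip_width: 0.0725
```

```bash
python3 w1.py w19.png pot_1:.046;  python3 -c "
from h import *
go(.444,-.213,.024,93.3)"
```

```text
pot_1 0.96 [277.7, 252.4] mean [ 443.6948 -215.1303] rect [ 444.8 -215.3   56.7   54.6] pca ang 1.2 len/wid [50.6827 46.2364] touch 226 327 199 302
t=33.5 shift [1.4 0.7 1. ] roll 0.000 | now [ 0.4456 -0.2135  0.0784] ang 93.5 w 0.0728 F [-0.5  0.1 -0.1] j6 -0.77
t=33.5 shift [54.4  1.6  0.6] roll 0.004 | now [ 0.4456 -0.2135  0.0784] ang 93.5 w 0.0728 F [-0.5  0.1 -0.1] j6 -0.77
```

View pics/w19.png

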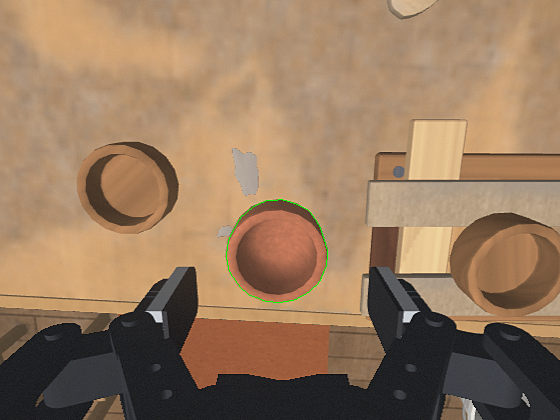

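Emit:
{"fn": "jog_arm", "kwargs": {
  "translation": [
    [30, 1.5, -1.5],
    [48, 1.5, -1.5],
    [54, 1.5, -1.5],
    [54, 1.5, -1.5],
    [54, 1.5, -1.5]
  ],
  "roll": [0, 0, 0, 0, 0],
  "jaw": [-0.7, -0.7, -0.7, -0.7, -0.5]
}}

```text
time_s: 34.17
ee_pos: [0.444, -0.2152, 0.0239]
tcp_rot: [[0.001, -0.998, -0.061], [-0.001, -0.061, 0.998], [-1.0, -0.001, -0.001]]
wrist_force: [0.6, 0.1, -0.3]
grip_width: 0.0644
```

Emit:
{"fn": "jog_arm", "kwargs": {
  "translation": [
    [0, 0, 0],
    [0, 0, 0],
    [0, 0, 0],
    [0, 0, 0]
  ],
  "roll": [0, 0, 0, 0],
  "jaw": [-0.1, -0.1, -0.1, -0.1],
  "grip_force": 40
}}

```text
time_s: 34.67
ee_pos: [0.4441, -0.2152, 0.0241]
tcp_rot: [[0.001, -0.998, -0.062], [-0.001, -0.062, 0.998], [-1.0, -0.001, -0.001]]
wrist_force: [-0.8, 1.1, 6.4]
grip_width: 0.0533
```

Emit:
{"fn": "jog_arm", "kwargs": {
  "translation": [
    [-30, 0, 0],
    [-60, 0, 0],
    [-90, 0, 0],
    [-90, 0, 0]
  ],
  "roll": [0, 0, 0, 0],
  "jaw": [-0.1, -0.1, -0.1, -0.1]
}}

```text
time_s: 35.17
ee_pos: [0.4447, -0.2159, 0.1156]
tcp_rot: [[0.003, -0.998, -0.061], [-0.003, -0.061, 0.998], [-1.0, -0.003, -0.003]]
wrist_force: [0.1, -0.1, -1.5]
grip_width: 0.0533
```

```bash
python3 w1.py w20.png;  python3 -c "
from h import *
go(.4418,-.0917,.115,93.3)"
```

```text
t=35.2 shift [-1.8 -0.7 -0.7] roll 0.000 | now [ 0.444  -0.2153  0.1138] ang 93.5 w 0.0533 F [ 1.   0.2 -1.1] j6 -0.78
t=35.2 shift [ -1.3  -5.4 123.5] roll 0.004 | now [ 0.444  -0.2153  0.1138] ang 93.5 w 0.0533 F [ 1.   0.2 -1.1] j6 -0.78
```

View pics/w20.png

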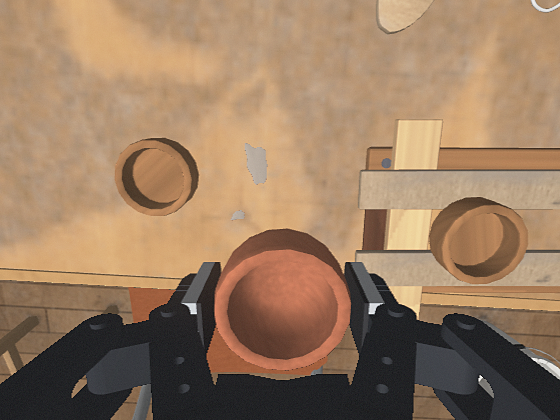

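Emit:
{"fn": "jog_arm", "kwargs": {
  "translation": [
    [-4, -2, 40],
    [-4, -4, 85],
    [-4, -6, 120],
    [-4, -6, 124],
    [-4, -6, 124]
  ],
  "roll": [0, 0, 0, 0, 0],
  "jaw": [-0.1, -0.1, -0.1, -0.1, -0.1]
}}

```text
time_s: 35.85
ee_pos: [0.4415, -0.0906, 0.1162]
tcp_rot: [[-0.001, -0.998, -0.062], [0.0, -0.062, 0.998], [-1.0, 0.001, 0.0]]
wrist_force: [0.5, -0.7, -0.8]
grip_width: 0.0531
```

Emit:
{"fn": "jog_arm", "kwargs": {
  "translation": [
    [0, 0, 0],
    [0, 0, 0]
  ],
  "roll": [0, 0],
  "jaw": [-0.1, -0.1]
}}

```text
time_s: 36.1
ee_pos: [0.4418, -0.0913, 0.1168]
tcp_rot: [[-0.0, -0.998, -0.06], [0.0, -0.06, 0.998], [-1.0, 0.0, 0.0]]
wrist_force: [0.2, 0.1, -1.7]
grip_width: 0.0534
```

```bash
python3 w1.py w21.png;  python3 -c "
from h import *
go(.4423,-.091,.071,93.3)"
```

```text
t=36.1 shift [ 0.1  0.1 -0.1] roll 0.000 | now [ 0.4418 -0.0913  0.1169] ang 93.5 w 0.0532 F [-0.5  0.4 -1.7] j6 -0.56
t=36.1 shift [45.9 -0.5  0.2] roll 0.003 | now [ 0.4418 -0.0913  0.1169] ang 93.5 w 0.0532 F [-0.5  0.4 -1.7] j6 -0.56
```

View pics/w21.png

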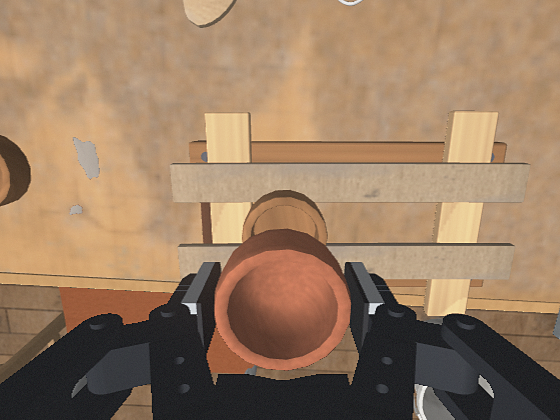

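The pot (column 283) is over the ring (column 286). Lowering it slowly.

Emit:
{"fn": "jog_arm", "kwargs": {
  "translation": [
    [20, -0.5, 0.3],
    [35, -0.5, 0.3],
    [43, -0.5, 0.3],
    [46, -0.5, 0.3],
    [46, -0.5, 0.3]
  ],
  "roll": [0, 0, 0, 0, 0],
  "jaw": [-0.1, -0.1, -0.1, -0.1, -0.1]
}}

```text
time_s: 36.78
ee_pos: [0.4426, -0.0904, 0.0716]
tcp_rot: [[0.001, -0.998, -0.062], [-0.0, -0.062, 0.998], [-1.0, -0.001, -0.0]]
wrist_force: [-0.5, 0.7, 0.2]
grip_width: 0.0533
```

Emit:
{"fn": "jog_arm", "kwargs": {
  "translation": [
    [1, 0, 0],
    [1, 0, 0]
  ],
  "roll": [0, 0],
  "jaw": [-0.1, -0.1]
}}

```text
time_s: 37.02
ee_pos: [0.4428, -0.0905, 0.0711]
tcp_rot: [[0.001, -0.998, -0.062], [-0.001, -0.062, 0.998], [-1.0, -0.001, -0.001]]
wrist_force: [-3.5, 1.1, 7.2]
grip_width: 0.0537
```

Emit:
{"fn": "jog_arm", "kwargs": {
  "translation": [
    [0, 0.5, 0],
    [-0.3, 0.5, 0],
    [-0.3, 0.5, 0],
    [-0.3, 0.5, 0]
  ],
  "roll": [0, 0, 0, 0],
  "jaw": [-0.1, -0.3, -0.5, -0.8]
}}

```text
time_s: 37.52
ee_pos: [0.4419, -0.0904, 0.0702]
tcp_rot: [[0.0, -0.998, -0.061], [-0.0, -0.061, 0.998], [-1.0, -0.0, -0.0]]
wrist_force: [-0.0, 0.2, -0.1]
grip_width: 0.077
```

Emit:
{"fn": "jog_arm", "kwargs": {
  "translation": [
    [0, 0, 0],
    [-15, 0, 0],
    [-50, 0, 0],
    [-100, 0, 0],
    [-130, 60, 0]
  ],
  "roll": [0, 0, 0, 0, 0],
  "jaw": [-0.9, -0.9, -0.9, -1, -1]
}}

```text
time_s: 38.15
ee_pos: [0.3869, -0.0941, 0.2007]
tcp_rot: [[0.0, -0.998, -0.063], [-0.0, -0.063, 0.998], [-1.0, -0.0, -0.0]]
wrist_force: [-0.8, -1.2, 0.9]
grip_width: 0.0856
```

```bash
python3 w1.py w22.png pot_1:.0915 ring_1_mid:.055; python3 - <<'E'
from h import *
st,p=snap('scene','s22.png'); cv2.imwrite('pics/s22c.png',cv2.resize(p['img'][130:280,180:400],None,fx=3,fy=3,interpolation=cv2.INTER_CUBIC))
E
```

```text
pot_1 0.72 [283.3, 276.9] mean [438.5516 -89.9039] rect [439.5 -90.7  60.9  54. ] pca ang 7.0 len/wid [53.7437 46.8229] touch 249 317 241 312
ring_1_mid 0.66 [279.5, 240.3] mean [420.2709 -91.7345] rect [422.7 -90.6  22.9  49.5] pca ang 94.0 len/wid [46.6912 18.0013] touch 255 311 230 255
ring_1_mid 0.5 [244.0, 240.9] mean [ 424.4034 -124.8717] rect [ 433.3 -123.5  137.4   26.1] pca ang 2.9 len/wid [158.5777  24.8057] touch 228 261 174 320
t=38.3 shift [ 1.1 -0.7  0.5] roll 0.000 | now [ 0.3863 -0.0946  0.2018] ang 93.4 w 0.0854 F [ 0.2 -0.2 -0.4] j6 -0.63
```

View pics/w22.png

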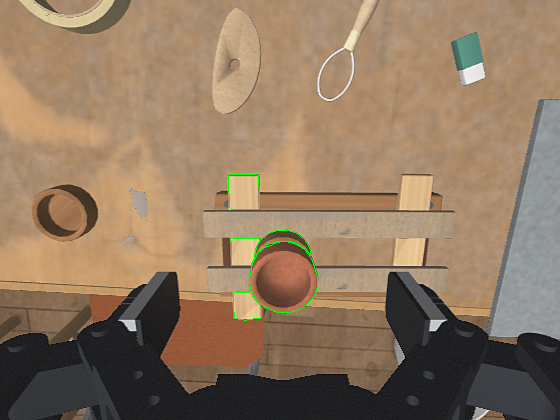

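View pics/s22c.png

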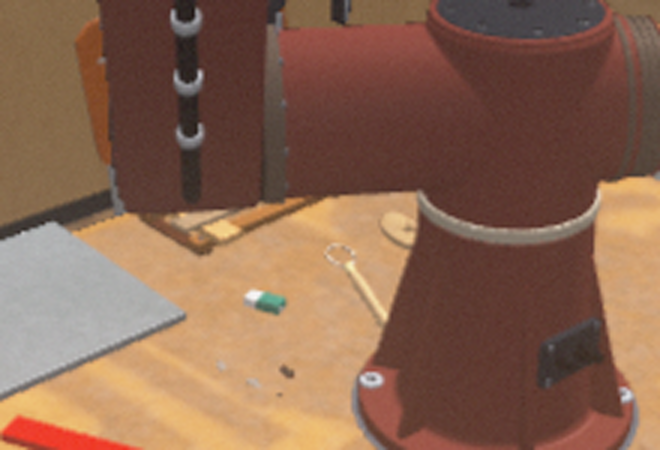

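The pot appears seated in the ring (rim centre (283,277)). I'll move the arm aside and check from other views.

Emit:
{"fn": "jog_arm", "kwargs": {
  "translation": [
    [-20, 0, 60],
    [-40, 0, 120],
    [-50, 0, 180],
    [-50, 0, 240],
    [-50, 0, 300]
  ],
  "roll": [0, 0, 0, 0, 0],
  "jaw": [-1, -1, -1, -1, -1]
}}

```text
time_s: 38.98
ee_pos: [0.3674, 0.2081, 0.2475]
tcp_rot: [[-0.001, -0.998, -0.062], [-0.0, -0.062, 0.998], [-1.0, 0.001, -0.0]]
wrist_force: [1.4, 0.8, -0.2]
grip_width: 0.0852
```

Emit:
{"fn": "jog_arm", "kwargs": {
  "translation": [
    [0, -10, 60],
    [0, -10, 60],
    [0, -10, 60],
    [0, -10, 60]
  ],
  "roll": [0, 0, 0, 0],
  "jaw": [-1, -1, -1, -1]
}}

```text
time_s: 39.48
ee_pos: [0.3742, 0.2653, 0.248]
tcp_rot: [[-0.0, -0.998, -0.06], [-0.0, -0.06, 0.998], [-1.0, 0.0, -0.0]]
wrist_force: [-0.6, -0.1, -0.7]
grip_width: 0.0858
```

```bash
python3 - <<'E'
from h import *
st,p=snap('scene'); a=cv2.resize(p['img'][130:280,180:400],None,fx=3,fy=3,interpolation=cv2.INTER_CUBIC); cv2.imwrite('pics/s23.png',a)
st,p=snap('top'); 
for l,z in [('pot_1',.0915),('ring_1_mid',.055),('long_1_mid',.033),('short_1_mid',.026),('frame',.016)]:
    for d in arm.trace(p,l):
        ys,xs=np.nonzero(d['region']); q=pix2w(st,p,np.c_[xs,ys],z)[:,:2]*1000
        print(l,round(d['conf'],2),d['centre'],cv2.minAreaRect(q.astype(np.float32)))
cv2.imwrite('pics/t23.png',cv2.resize(p['img'][110:220,240:460],None,fx=3.5,fy=3.5,interpolation=cv2.INTER_CUBIC))
print(st['time_s'],st['ee_pos'])
E
python3 w1.py w23.png long_1_mid:.033 short_1_mid:.026 pot_1:.0915
```

```text
pot_1 0.57 [324.8, 149.2] ((445.02459716796875, -91.32831573486328), (49.40126419067383, 52.22393035888672), 88.66001892089844)
ring_1_mid 0.43 [319.9, 162.2] ((424.1179504394531, -77.0674819946289), (32.67438507080078, 10.313177108764648), 53.663692474365234)
ring_1_mid 0.25 [296.6, 147.3] ((464.33575439453125, -45.910003662109375), (30.582073211669922, 230.1486053466797), 3.803330659866333)
long_1_mid 0.76 [305.5, 163.9] ((412.2775573730469, -50.9205322265625), (26.526498794555664, 233.5636749267578), 3.5180962085723877)
long_1_mid 0.24 [195.5, 177.5] ((405.43890380859375, 267.8963623046875), (246.19845581054688, 266.8276062011719), 1.5061813592910767)
short_1_mid 0.84 [167.5, 261.5] ((175.75184631347656, 318.61553955078125), (145.5890655517578, 20.055452346801758), 26.79882049560547)
short_1_mid 0.65 [275.9, 159.7] ((438.3857727050781, 31.30229949951172), (146.21258544921875, 28.291501998901367), 3.1601836681365967)
frame 0.73 [304.3, 172.2] ((441.55517578125, -47.97887420654297), (110.91202545166016, 218.38063049316406), 3.3237264156341553)
frame 0.69 [194.4, 177.4] ((408.6238098144531, 273.8975830078125), (248.5684356689453, 270.7608947753906), 1.4514340162277222)
39.525 [0.3743 0.2652 0.2482]
long_1_mid 0.64 [49.7, 201.6] mean [405.8526  20.899 ] rect [406.3  20.2  27.1 104.7] pca ang 93.7 len/wid [101.8255  26.655 ] touch 0 97 190 215
short_1_mid 0.97 [380.2, 25.1] mean [217.102  349.0848] rect [214.8 348.9  55.5  30.3] pca ang 34.4 len/wid [50.0643 28.865 ] touch 355 404 0 58
short_1_mid 0.89 [69.5, 219.9] mean [427.5738  37.1644] rect [433.9  37.6 149.   33.5] pca ang 2.9 len/wid [170.8023  32.5929] touch 45 94 158 288
t=40.0 shift [-0.1 -0.1 -0.3] roll 0.000 | now [0.3739 0.2661 0.2483] ang 93.5 w 0.0855 F [ 0.  -0.1 -0.9] j6 0.27
```

View pics/s23.png

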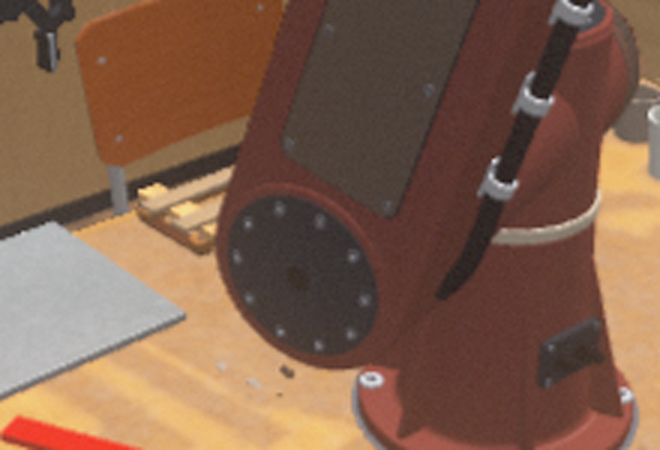

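View pics/t23.png

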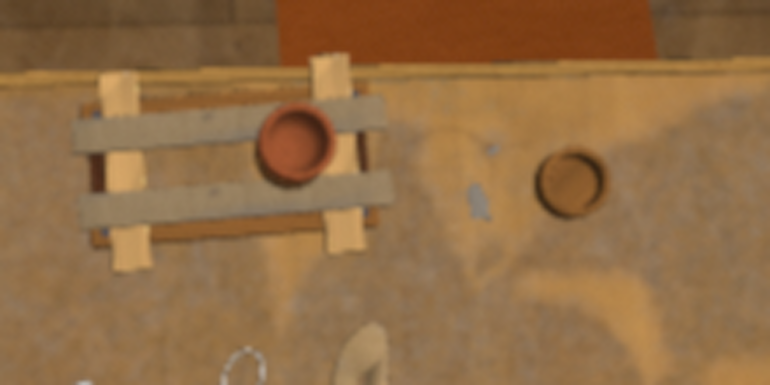

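View pics/w23.png

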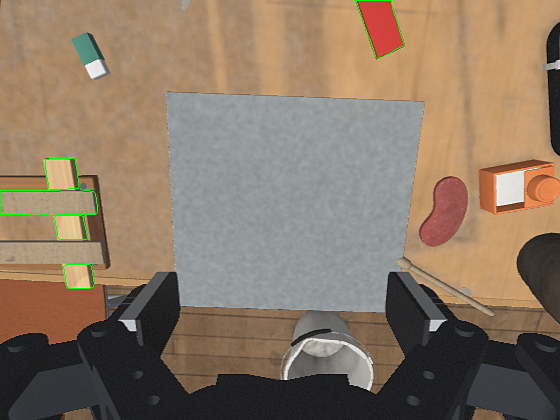

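```bash
python3 -c "
from h import *
print(arm.job_done())"
```

```text
the job is handed in; nothing more can be done
None
```

I built the crib and handed the job in at about 40 s of the 210 s allowed. Only one pot was on the table.

- **Slats:** the two short slats lie across both bearers near y = ±80 mm. The two long slats lie on them at about x = ±28 mm, along the bearers.
- **Ring and pot:** one ring stand is on the long slats over the gap at about y = −45 mm, and the pot is seated in it. The spare ring moved a few centimetres on its own during the run. I left it on the table and did not touch the red look-alike.
- **Last checks:** the pot rim came out at about (440, −91) mm in the wrist view and (445, −91) mm from the top, either side of the ring's centre at about (442, −91) mm. That difference is a few millimetres, about what the calibration allows. The top view put the pot within about 1 mm of the frame's middle line, and the slat angles were within about 1° of the frame. The gripper was open and well clear.
- **Not fully checked:** the arm hid the pot from the scene camera, so I had no side view. I judged its tilt only from where the rim sits above the ring. The networks gave some low-confidence wrong detections, such as the panel labelled as a slat and a slat labelled as a ring, which I discarded by looking at the pictures.

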